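Close up a gel cassette and hold it against the fence for the clamp screw

TASK

Close the gel cassette: take the notched plate from the plate rest and lay it squarely on the spacer plate in the cradle, between the guide pins and with its notch towards the sliding jaw. Then push the jaw by its upright tab until its sprung pressure bar has pressed both plates' far edges flush against the end fence and is gently pushed about half way in (about 8 N), and keep holding the jaw steady there: the job ends with you still holding it, while I tighten the lock screw. Leave the un-notched blank plate and the other things on the bench where they are, and do not drive the spring hard home.

Things in the scene. Friction and masses are not known exactly. Their poses are not given: they have to be found in the camera images.
- cradle: Fixed grey bed 104 (x) x 250 (y) mm, may stand turned; origin at the centre of its underside, upper face at z 10 mm. Fence on its +y end, sliding jaw at its -y end. Four steel guide pins, 10 mm diameter, at x +-38.5, y 33 and 93 mm leave a 67 mm slot for the plates: full width up to z 23.5, tapering to a 3 mm tip at z 36. Plates flush with the fence are centred at x 0, y 63 mm.
- fence: Aluminium end fence, fixed on the cradle: 78 (x) x 12 (y) x 24 mm high, top 34 mm above the bench; origin at the centre of its underside, axes as the cradle's. The plates are pressed against its -y face, at y = 108 mm in the cradle frame.
- jaw: Sliding aluminium jaw, 62 (x) x 30 (y) mm, 1.5 to 23.5 mm above the bed; origin under its middle on the bed's upper face, axes as the cradle's. Slides (about 1 N friction) along the cradle's y from y -75 mm (back) to 0, +y is towards the fence. The black push tab stands on its rear edge; a lock screw sticks out at its -x side. The spring pushes the jaw back if it is let go.
- push_tab (a point): Centre of the top of the jaw's black push tab: upright plate 44 mm (x) x 12 mm (y), top 72.5 mm above the bench and rising 38 mm clear above the jaw block; this point is 9 mm to the -y side of the jaw's origin. Axes as the cradle's.
- pressure_bar (a joint): Travel (m) of the white pressure bar back into the jaw against its spring: 0 = fully out, 0.020 = hard home; 0.8 N per mm, no preload. The bar is 58 mm wide, 2 to 16.5 mm above the bed, so it meets both plates; fully out, its pressing face is 45 mm to the +y side of the jaw's origin and 22 mm of gap shows between bar and jaw.
- spacer_plate: Loose glass plate 64 (x) x 90 (y) x 5 mm with two white spacer strips 8 mm wide and 1.5 mm thick bonded along its long sides on top (6.5 mm over all). Lies on the cradle's bed between the guide pins, a few mm short of the fence. Origin at the centre of its underside, axes near the cradle's.
- notched_plate: Loose white ceramic plate 64 (x) x 90 (y) x 5 mm with a notch 44 mm wide and 15 mm deep in the middle of its -y end (two ears 10 mm wide). Lies flat in one bay of the plate rest, notch to about -y (robot's right). Origin at the centre of its underside, z up. On the spacer plate in the cradle its underside is 16.5 mm above the bench.
- notch (a point): Middle of the notch, on the level of the notched plate's upper face, 37.5 mm to the -y side of the plate's origin.
- blank_plate: Loose white ceramic plate 64 x 90 x 5 mm without a notch, in the other bay of the plate rest; to be left alone. Origin at the centre of its underside.
- plate_rest: Fixed grey plate rest 84 (x) x 236 (y) mm, 5 mm thick, with four dark ribs along x (8 mm wide, at y = +-30 and +-86 mm) whose tops are 18 mm above the bench; the plates lie flat across two ribs, centred near y = +-58 mm, and their long sides stand free between the ribs. Origin at the centre of its underside.
- timer: White bench timer 62 x 64 x 20 mm, loose bystander behind the work; origin under its centre.
- specimen_jar: Specimen jar with a red lid, 66 mm diameter, 59 mm high, loose bystander at the back right; origin under its centre.
- tape: Roll of white tape lying flat, 49 mm diameter, 12 mm high, loose bystander at the back; origin under its centre.
- red_cap: Red screw cap, 42 mm diameter, 16 mm high, loose bystander at the left; origin under its centre.

How it is judged:
By the outcome, as a careful person would: the job done as asked, in the order asked, and still so for the second after the job is handed in, while the arm keeps its last pose, push and grip.
It also fails if it takes over 54 s, if anything falls off the work surface, if the arm or the gripper's body presses on something with over 40 N, if the wrist force passes 120 N, or if a joint passes its speed limit or range.

ROBOT

A 6-joint arm with a two-finger parallel gripper is mounted at the origin on a cart in front of the work surface, level with it; the furniture and walls round the work are solid. World frame = base frame: x ahead of the robot, y to its left, z up, the work surface at z = 0. Lengths are in m, angles in rad, forces in N, time in s.
With the tool pointing down it reaches from about 0.35 to 0.975 m from the base axis. Payload 4.9 kg.
Tool frame: the origin (TCP) lies midway between the tips of the shut fingers; the grasp point (between the pads) lies manip.tcp_to_grasp behind it (manip.tcp_to_grasp is the distance from the TCP to the grasp point, in m); z points along the fingers, y is the line along which they close (so a half turn about z gives the same grasp; the last joint's range is limited). The gripper opens to 85 mm and grips with 20 to 120 N. Pads are 22 mm wide; open, the fingers measure 114 mm over their backs; the gripper's body (76 mm by 85 mm) begins 54 mm behind the grasp point. The pads swing forward as they close: fully open they stand 13 mm farther back than shut.
Start: joints at [-1.355, 0.053, 1.613, -0, 1.476, -0.119], TCP at [0.205, -0.59, 0.205] pointing down, gripper open.
Joint ranges: [-3.01, 3.01], [-1.01, 2.22], [0.06, 2.58], [-1.02, 4.17], [0.09, 2.62], [-3.14, 3.14]. Speed limits (rad/s): [2.57, 2.57, 3.14, 3.14, 3.14, 3.14].

INTERFACE

Orientations are given as a unit quaternion [w, x, y, z].
In Python, from plant import manip, grab_frame, calibration, job_done gives the robot as it stands.
- The arm moves only by the tool send_rows, never from a script. Its argument "rows" is a list of rows, each an object of numbers: "x", "y", "z": the shift along the tool's x, y, z normalised to -1 to 1, where 1 is 15 cm; "wx", "wy", "wz": the turn, a rotation vector about the tool's x, y, z normalised to -1 to 1, where 1 is pi/4 rad; "hand": the opening, from -1 (shut) to 1 (fully open). In form: [{"x": .., "y": .., "z": .., "wx": .., "wy": .., "wz": .., "hand": ..}, ...]. A call has exactly 10 rows; each row shifts and turns the commanded pose from where the row before left it, along the tool's axes as they then stand; what a row does not reach is not made up. A row lasts 1/12 s, in which the tool goes at most 41.7 mm and 7.16 degrees, less where a joint would pass 70% of its speed; a pose out of reach is approached as far as the arm can. A call with a number of a shift or a turn outside -1 to 1 is refused whole. A call with a gripper value outside its range is refused whole. The fingers move at their own pace and stop on an object; the grip force is fixed at half the most. Time passes only in rows, so rows that do not move let the fingers close, or fill a call up. It gives the time, the measured TCP pose, the force, the opening and the grip force at its end, in the units of the state.
- manip.state(): the state, without advancing time (a new reading comes with each control period).
- grab_frame(name): name is "side" or "top"; returns the picture (480x640x3 uint8, blue, green, red); there is no depth.
- calibration(name): a dict with "camera_matrix" (3x3 intrinsics, pixels), "R" (3x3) and "t" (3): a world point X has camera coordinates R X + t. Camera axes: x right, y down, z forward; pixel columns grow to the right and rows downward; lengths in m; the calibration is good to about 2 mm. A picture is of the moment at which its call begins. calibration takes no time and is no camera call.
- job_done(): hands the job in; it is judged then, once.
The state is a dict: "time": time; "joint_pos": joint angles; "joint_vel": joint speeds; "joint_efforts": joint torques, N m; "tool_pos": TCP position; "tool_rot": TCP orientation; "contact_force": force on the tool from outside, world axes, zero at the start; "ft_torque": the same for the moment, N m; "gripper_width": opening from 0.0 (shut) to 1.0 (fully open); "grasp_force": force on a finger pad.
Only numpy, scipy, OpenCV 4.12 (cv2) and the standard library are available. Lean on these libraries where they do the work, as an engineer would, in place of code of your own. Each camera call takes 0.05 s, during which the arm holds its last target. There are 200 camera calls.

## Working session

There is one attempt and no reset: what is moved stays moved. The work goes in short steps, Python scripts to look and compute and a tool call to move; the robot and the scene stay as the last step left them, time stands still between calls to the robot, and variables do not carry over. Pictures are saved under pics/ and viewed, at most 10 in all, crops included, and the job is handed in when it is done.

Besides the shell and the picture viewer there is one more tool, called after "Emit:" by a JSON object that holds its "fn" and its "kwargs". send_rows: Moves the arm, as the interface text tells. Scaled input: -1 to 1 covers 15 cm each way for a shift and pi/4 rad each way for a turn. Its arguments: {"type":"object","properties":{"rows":{"type":"array","items":{"type":"object","properties":{"x":{"type":"number","minimum":-1,"maximum":1},"y":{"type":"number","minimum":-1,"maximum":1},"z":{"type":"number","minimum":-1,"maximum":1},"wx":{"type":"number","minimum":-1,"maximum":1},"wy":{"type":"number","minimum":-1,"maximum":1},"wz":{"type":"number","minimum":-1,"maximum":1},"hand":{"type":"number"}}}}},"required":["rows"]}

```bash
mkdir -p pics; ls; python3 - <<'E'
from plant import manip, grab_frame, calibration
import cv2,numpy as np
for n in("side","top"):
    cv2.imwrite(f"pics/{n}0.png",grab_frame(n)); c=calibration(n)
    print(n,np.round(c["camera_matrix"],1).tolist(),np.round(c["R"],3).tolist(),np.round(c["t"],3).tolist())
s=manip.state();print(s,manip.tcp_to_grasp)
E
```

```text
pics
side [[618.8, 0.0, 325.8], [0.0, 618.8, 235.9], [0.0, 0.0, 1.0]] [[1.0, 0.0, 0.023], [0.019, -0.589, -0.808], [0.013, 0.808, -0.589]] [-0.523, 0.12, 1.428]
top [[621.6, 0.0, 319.8], [0.0, 621.6, 237.5], [0.0, 0.0, 1.0]] [[-0.058, -0.998, -0.004], [-0.977, 0.057, -0.204], [0.203, -0.008, -0.979]] [0.137, 0.549, 1.332]
{'time': 0.1, 'joint_pos': array([-1.35500056e+00,  5.33203873e-02,  1.61416318e+00,  3.01352458e-05,
        1.47600752e+00, -1.18983619e-01]), 'joint_vel': array([-1.59849538e-03, -1.86396985e-03, -3.45295427e-03,  7.55852618e-04,
        5.94047413e-05,  8.69164153e-04]), 'joint_efforts': array([ 2.89571399e-04, -3.94904923e+01, -3.71362996e+01, -3.42465205e-05,
        3.91855458e-03,  1.12538109e-05]), 'tool_pos': array([ 0.20523635, -0.58968879,  0.20416381]), 'tool_rot': array([-9.48831545e-04,  9.86022822e-01,  1.66607602e-01, -3.09489060e-05]), 'contact_force': array([0.73624947, 0.05062584, 0.87327319]), 'ft_torque': array([-0.01694881, -0.02634447, -0.02591004]), 'grasp_force': 0.0, 'gripper_width': 1.0034894081771206} 0.0187
```

View pics/top0.png

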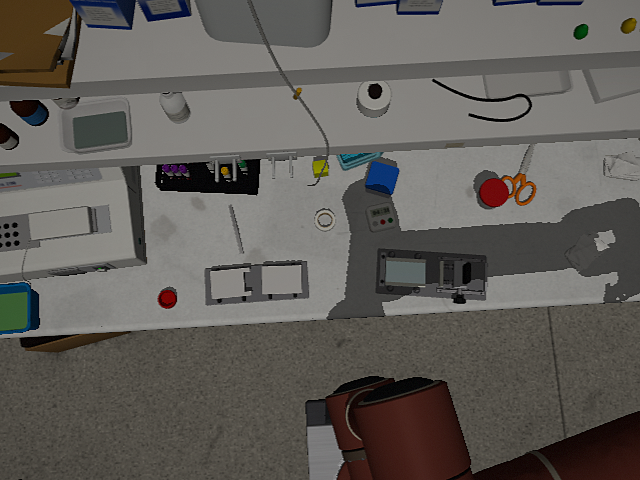

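View pics/side0.png

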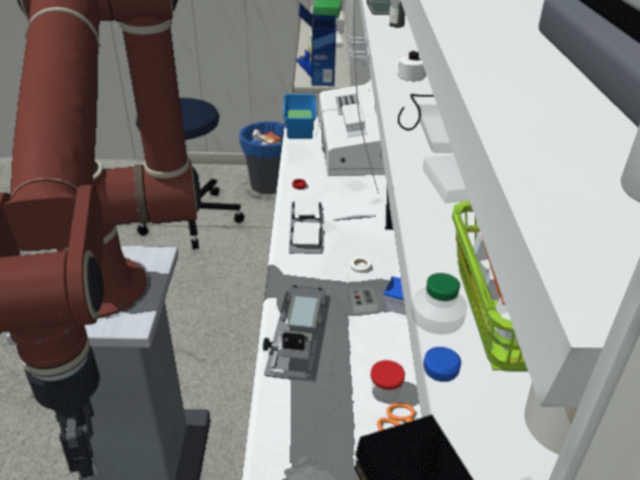

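```bash
python3 - <<'E'
import cv2,numpy as np
t=cv2.imread("pics/top0.png");s=cv2.imread("pics/side0.png")
R=lambda a,f:cv2.resize(a,None,fx=f,fy=f,interpolation=cv2.INTER_CUBIC)
a=R(t[240:315,365:500],5.9)[:, :398];
im=np.zeros((600,800,3),np.uint8)
def put(src,x0,x1,y0,y1,f,px,py):
    p=R(src[y0:y1,x0:x1],f);im[py:py+p.shape[0],px:px+p.shape[1]]=p
put(t,200,315,255,310,4,0,0)      # f4
put(t,370,495,243,308,4,0,230)
put(s,284,330,196,256,4,520,0)
put(s,260,334,282,382,3.4,520,250)
cv2.imwrite("pics/comp.png",im)
E
```

```text
(no output)
```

View pics/comp.png

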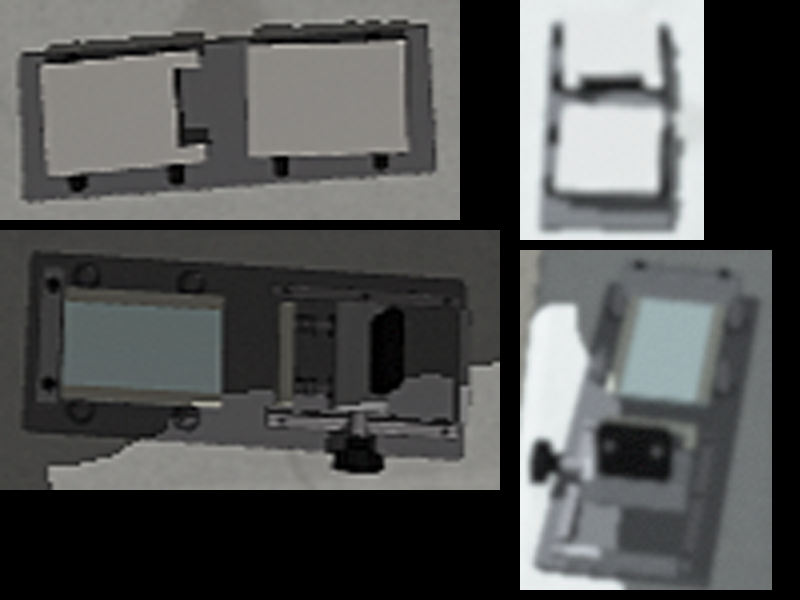

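```bash
cat > h.py <<'E'
import cv2,numpy as np
from scipy.optimize import least_squares
from plant import calibration
C={n:calibration(n) for n in("side","top")}
def proj(n,P):
    c=C[n];return cv2.projectPoints(np.float64(P).reshape(-1,1,3),cv2.Rodrigues(np.float64(c["R"]))[0],np.float64(c["t"]),np.float64(c["camera_matrix"]),None)[0][:,0]
def back(n,uv,z):
    c=C[n];uv=np.atleast_2d(uv);d=np.c_[uv,np.ones(len(uv))]@np.linalg.inv(c["camera_matrix"]).T@np.array(c["R"])
    o=-np.array(c["R"]).T@np.array(c["t"]);return o+d*((z-o[2])/d[:,2:3])
def place(p,P):  # pose x,y,z,yaw
    c,s=np.cos(p[3]),np.sin(p[3]);P=np.asarray(P,float)
    return np.c_[p[0]+c*P[:,0]-s*P[:,1],p[1]+s*P[:,0]+c*P[:,1],p[2]+P[:,2]]
def rect(w,h,z):return [((w/2,h/2,z),(-w/2,h/2,z)),((-w/2,h/2,z),(-w/2,-h/2,z)),((-w/2,-h/2,z),(w/2,-h/2,z)),((w/2,-h/2,z),(w/2,h/2,z))]
def fit(imgs,edges,p0,fixz=False,rng=4,it=6,n=15):
    """fit pose to image edges; edges = segments in the object frame"""
    p=np.array(p0,float)
    for k in range(it):
        obs=[]
        for nm,im in imgs.items():
            g=cv2.GaussianBlur(cv2.cvtColor(im,cv2.COLOR_BGR2GRAY),(0,0),.8).astype(np.float32)
            for a,b in edges:
                a,b=np.array(a),np.array(b);S=a+np.linspace(.1,.9,n)[:,None]*(b-a)
                uv=proj(nm,place(p,S));d=uv[-1]-uv[0];nn=np.array([-d[1],d[0]])/np.linalg.norm(d)
                r=max(rng-k*.5,2);o=np.arange(-r,r+.01,.25)
                q=uv[:,None]+o[None,:,None]*nn
                v=cv2.remap(g,q[...,0].astype(np.float32),q[...,1].astype(np.float32),cv2.INTER_LINEAR)
                gr=np.abs(np.gradient(v,axis=1));j=gr.argmax(1)
                for i in range(n):
                    if gr[i,j[i]]>1.5:obs.append((nm,S[i],nn,(uv[i]+o[j[i]]*nn)@nn))
        def f(x):
            x=x.copy(); 
            if fixz:x[2]=p0[2]
            r=[]
            for nm in imgs:
                O=[o for o in obs if o[0]==nm]
                uv=proj(nm,place(x,[o[1] for o in O]));r+=list((uv*[o[2] for o in O]).sum(1)-[o[3] for o in O])
            return np.array(r)
        res=least_squares(f,p,loss="soft_l1",f_scale=.4,x_scale=[.01,.01,.01,.1]);p=res.x
        if fixz:p[2]=p0[2]
    return p,np.median(np.abs(f(p))),len(obs)
E
cat > m.py <<'E'
from h import *
t=cv2.imread("pics/top0.png");s=cv2.imread("pics/side0.png");B={"top":t,"side":s}
def init(c,z,zo):  # corners ++,-+,--,+-
    P=back("top",c,z);m=P.mean(0);d=P[0]+P[1]-P[2]-P[3];return [m[0],m[1],zo,np.arctan2(-d[0],d[1])],P
p0,P=init([(210,271.5),(212,298.7),(252,294.5),(250.7,268.2)],.023,.018)
print("sides",np.linalg.norm(P-np.roll(P,-1,0),axis=1).round(3))
ne=rect(.064,.09,.005)[:2]+rect(.064,.09,.005)[3:]+[((.022,-.03,.005),(-.022,-.03,.005))]
ce=rect(.104,.25,.01)
c0,P=init([(378.2,248.7),(376.2,293),(485.7,300.2),(486.5,256)],.01,0)
print("sides",np.linalg.norm(P-np.roll(P,-1,0),axis=1).round(3))
pr=lambda n,r:print(n,np.round(r[0],4).tolist(),r[1].round(2),r[2])
print("init",np.round(p0,4),np.round(c0,4))
R={}
for nm,e,q in(("notched",ne,p0),("cradle",ce,c0)):
    for k,b,f in(("both",B,False),("both fixz",B,True),("top fixz",{"top":t},True),("side fixz",{"side":s},True)):
        r=fit(b,e,q,f);pr(nm+" "+k,r);R[nm+k]=r[0]
c=R["cradletop fixz"];sp=place(c,[(0,.06,.01)])[0]
spe=rect(.064,.09,.0065)
for k,b in(("both",B),("top",{"top":t}),("side",{"side":s})):
    r=fit(b,spe,[*sp[:2],.01,c[3]],True,3);pr("spacer "+k,r)
    d=np.array(r[0][:2])-c[:2];a=-c[3];print(" in cradle",(np.array([[np.cos(a),-np.sin(a)],[np.sin(a),np.cos(a)]])@d).round(4))
for n,im in B.items():
    v=cv2.resize(im,None,fx=4,fy=4,interpolation=cv2.INTER_CUBIC)
    def dr(p,E,col):
        for e in E:
            a,b=((proj(n,place(p,e))+.5)*4).astype(int);cv2.line(v,tuple(map(int,a)),tuple(map(int,b)),col,1)
    dr(R["notchedtop fixz"],ne,(0,0,255));dr(c,ce,(0,255,0));dr(r[0],spe,(255,0,255))
    dr(c,rect(.078,.012,.034)and[(tuple(np.add(a,(0,.114,0))),tuple(np.add(b,(0,.114,0)))) for a,b in rect(.078,.012,.034)],(255,255,0))
    for x in(-.0385,.0385):
        for y in(.033,.093):dr(c,[((x,y,.01),(x,y,.036))],(0,255,255))
    B[n]=v
im=np.zeros((600,800,3),np.uint8)
def put(n,x0,x1,y0,y1,px,py,f=1):
    p=cv2.resize(B[n][y0*4:y1*4,x0*4:x1*4],None,fx=f,fy=f);im[py:py+p.shape[0],px:px+p.shape[1]]=p
put("top",200,320,255,310,0,0);put("top",370,495,243,308,0,230);put("side",284,330,186,256,520,0);put("side",260,330,282,360,510,285)
cv2.imwrite("pics/ov.png",im)
E
python3 m.py
```

```text
sides [0.062 0.09  0.06  0.092]
sides [0.102 0.248 0.102 0.249]
init [0.4697 0.3106 0.018  0.035 ] [ 0.4652 -0.1448  0.     -0.1257]
notched both [0.4705, 0.313, 0.0176, 0.0502] 0.22 105
notched both fixz [0.4704, 0.3128, 0.018, 0.0472] 0.25 105
notched top fixz [0.4707, 0.3129, 0.018, 0.0489] 0.23 60
notched side fixz [0.4701, 0.3123, 0.018, 0.0545] 0.04 45
cradle both [0.4663, -0.1433, -0.0044, -0.1228] 0.47 116
cradle both fixz [0.4663, -0.144, 0.0, -0.1249] 0.42 114
cradle top fixz [0.4665, -0.1426, 0.0, -0.1242] 0.43 59
cradle side fixz [0.4658, -0.1474, 0.0, -0.1221] 0.33 57
spacer both [0.473, -0.0837, 0.01, -0.124] 0.44 119
 in cradle [-0.0009  0.0593]
spacer top [0.4735, -0.0836, 0.01, -0.1126] 0.27 59
 in cradle [-0.0004  0.0594]
spacer side [0.4726, -0.0836, 0.01, -0.1427] 0.46 60
 in cradle [-0.0013  0.0593]
```

View pics/ov.png

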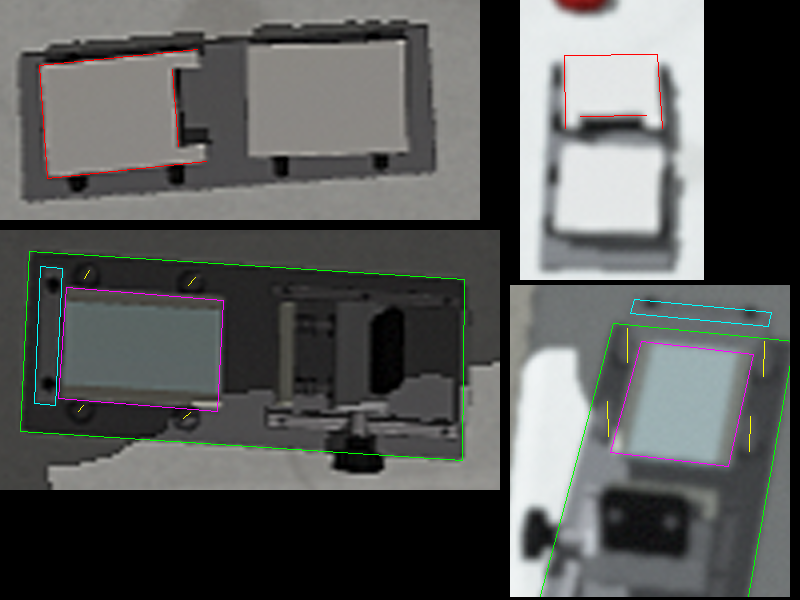

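Top view: the notched plate is in the left (+y) bay, with its notch towards the blank at about (247,285) px. The cradle lies at (377–486, 249–300) px, fence on the left and jaw at right. Triangulated rest height is 17.6 mm and the fitted sizes match the given ones, so I'll start moving.

Emit:
{"fn": "send_rows", "kwargs": {"rows": [{"x": 0.215,"y": -0.127,"wz": -0.158,"hand": 1},{"x": 0.229,"y": -0.1,"wz": -0.158,"hand": 1},{"x": 0.24,"y": -0.071,"wz": -0.158,"hand": 1},{"x": 0.247,"y": -0.04,"wz": -0.158,"hand": 1},{"x": 0.25,"y": -0.01,"wz": -0.158,"hand": 1},{"x": 0.249,"y": 0.021,"wz": -0.158,"hand": 1},{"x": 0.245,"y": 0.052,"wz": -0.158,"hand": 1},{"x": 0.236,"y": 0.082,"wz": -0.158,"hand": 1},{"x": 0.224,"y": 0.11,"wz": -0.158,"hand": 1},{"x": 0.209,"y": 0.137,"wz": -0.158,"hand": 1}]}}

```text
invalid input at $.rows[0]: expected keys x, y, z, wx, wy, wz, hand
```

```bash
cat > go.py <<'E'
# usage: go.py x y z phi_deg(tool x heading, tool down) -> remaining shift/turn in row units
import sys,numpy as np
from scipy.spatial.transform import Rotation as Ro
from plant import manip
s=manip.state();q=s["tool_rot"];R=Ro.from_quat([*q[1:],q[0]])
X,Y,Z,f=map(float,sys.argv[1:5]);f=np.radians(f);T=Ro.from_matrix(np.c_[[np.cos(f),np.sin(f),0],[np.sin(f),-np.cos(f),0],[0,0,-1]])
d=np.array([X,Y,Z])-s["tool_pos"];M=R.as_matrix()
print("t",round(s["time"],2),"pos",s["tool_pos"].round(4),"phi",np.degrees(np.arctan2(M[1,0],M[0,0])).round(2),"F",s["contact_force"].round(1),"w",round(s["gripper_width"],3),"g",round(s["grasp_force"],1))
print("shift now-axes",(R.inv().apply(d)/.15).round(3),"target-axes",(T.inv().apply(d)/.15).round(3),"turn",((R.inv()*T).as_rotvec()/(np.pi/4)).round(3))
E
python3 go.py 0.4705 0.3127 0.12 92.8
```

```text
t 0.1 pos [ 0.2052 -0.5897  0.2042] phi 19.18 F [0.7 0.1 0.9] w 1.003 g 0.0
shift now-axes [ 3.647 -5.1    0.572] target-axes [5.922 2.06  0.561] turn [-0.002 -0.002 -1.636]
```

Emit:
{"fn": "send_rows", "kwargs": {"rows": [{"x": 0.215,"y": -0.127,"z": 0,"wx": 0,"wy": 0,"wz": -0.158,"hand": 1},{"x": 0.229,"y": -0.1,"z": 0,"wx": 0,"wy": 0,"wz": -0.158,"hand": 1},{"x": 0.24,"y": -0.071,"z": 0,"wx": 0,"wy": 0,"wz": -0.158,"hand": 1},{"x": 0.247,"y": -0.04,"z": 0,"wx": 0,"wy": 0,"wz": -0.158,"hand": 1},{"x": 0.25,"y": -0.01,"z": 0,"wx": 0,"wy": 0,"wz": -0.158,"hand": 1},{"x": 0.249,"y": 0.021,"z": 0,"wx": 0,"wy": 0,"wz": -0.158,"hand": 1},{"x": 0.245,"y": 0.052,"z": 0,"wx": 0,"wy": 0,"wz": -0.158,"hand": 1},{"x": 0.236,"y": 0.082,"z": 0,"wx": 0,"wy": 0,"wz": -0.158,"hand": 1},{"x": 0.224,"y": 0.11,"z": 0,"wx": 0,"wy": 0,"wz": -0.158,"hand": 1},{"x": 0.209,"y": 0.137,"z": 0,"wx": 0,"wy": 0,"wz": -0.158,"hand": 1}]}}

```text
time: 0.93
tool_pos: [0.4478, -0.3018, 0.2049]
tool_rot: [-0.0, 0.703, 0.711, 0.0]
contact_force: [1.4, -1.3, -0.2]
gripper_width: 0.998
grasp_force: 0.0
```

```bash
python3 go.py 0.4705 0.3127 0.12 92.8
```

```text
t 0.93 pos [ 0.4478 -0.3018  0.2049] phi 90.63 F [ 1.4 -1.3 -0.2] w 0.998 g 0.0
shift now-axes [4.095 0.197 0.567] target-axes [4.084 0.351 0.566] turn [-0.    -0.001 -0.048]
```

Emit:
{"fn": "send_rows", "kwargs": {"rows": [{"x": 0.26,"y": 0.02,"z": 0,"wx": 0,"wy": 0,"wz": -0.048,"hand": 1},{"x": 0.26,"y": 0.02,"z": 0,"wx": 0,"wy": 0,"wz": 0,"hand": 1},{"x": 0.26,"y": 0.02,"z": 0,"wx": 0,"wy": 0,"wz": 0,"hand": 1},{"x": 0.26,"y": 0.02,"z": 0,"wx": 0,"wy": 0,"wz": 0,"hand": 1},{"x": 0.26,"y": 0.02,"z": 0,"wx": 0,"wy": 0,"wz": 0,"hand": 1},{"x": 0.26,"y": 0.02,"z": 0,"wx": 0,"wy": 0,"wz": 0,"hand": 1},{"x": 0.26,"y": 0.02,"z": 0,"wx": 0,"wy": 0,"wz": 0,"hand": 1},{"x": 0.26,"y": 0.02,"z": 0,"wx": 0,"wy": 0,"wz": 0,"hand": 1},{"x": 0.26,"y": 0.02,"z": 0,"wx": 0,"wy": 0,"wz": 0,"hand": 1},{"x": 0.26,"y": 0.02,"z": 0,"wx": 0,"wy": 0,"wz": 0,"hand": 1}]}}

```text
time: 1.77
tool_pos: [0.4613, 0.0891, 0.205]
tool_rot: [-0.0, 0.692, 0.722, -0.0]
contact_force: [1.0, 0.4, 0.0]
gripper_width: 0.995
grasp_force: 0.0
```

Emit:
{"fn": "send_rows", "kwargs": {"rows": [{"x": 0.24,"y": 0.02,"z": 0,"wx": 0,"wy": 0,"wz": 0,"hand": 1},{"x": 0.24,"y": 0.02,"z": 0.05,"wx": 0,"wy": 0,"wz": 0,"hand": 1},{"x": 0.24,"y": 0.02,"z": 0.08,"wx": 0,"wy": 0,"wz": 0,"hand": 1},{"x": 0.24,"y": 0.02,"z": 0.1,"wx": 0,"wy": 0,"wz": 0,"hand": 1},{"x": 0.24,"y": 0.02,"z": 0.1,"wx": 0,"wy": 0,"wz": 0,"hand": 1},{"x": 0.24,"y": 0.02,"z": 0.1,"wx": 0,"wy": 0,"wz": 0,"hand": 1},{"x": 0,"y": 0,"z": 0.1,"wx": 0,"wy": 0,"wz": 0,"hand": 1},{"x": 0,"y": 0,"z": 0,"wx": 0,"wy": 0,"wz": 0,"hand": 1},{"x": 0,"y": 0,"z": 0,"wx": 0,"wy": 0,"wz": 0,"hand": 1},{"x": 0,"y": 0,"z": 0,"wx": 0,"wy": 0,"wz": 0,"hand": 1}]}}

```text
time: 2.6
tool_pos: [0.4711, 0.3032, 0.1264]
tool_rot: [0.0, 0.692, 0.722, 0.0]
contact_force: [1.0, -0.2, 0.5]
gripper_width: 1.003
grasp_force: 0.0
```

```bash
python3 go.py 0.4705 0.3127 0.0075 92.8
```

```text
t 2.6 pos [0.4711 0.3032 0.1264] phi 92.39 F [ 1.  -0.2  0.5] w 1.003 g 0.0
shift now-axes [ 0.063 -0.001  0.793] target-axes [ 0.063 -0.001  0.793] turn [ 0.001  0.    -0.009]
```

Emit:
{"fn": "send_rows", "kwargs": {"rows": [{"x": 0.063,"y": 0,"z": 0.09,"wx": 0,"wy": 0,"wz": -0.009,"hand": 1},{"x": 0,"y": 0,"z": 0.14,"wx": 0,"wy": 0,"wz": 0,"hand": 1},{"x": 0,"y": 0,"z": 0.14,"wx": 0,"wy": 0,"wz": 0,"hand": 1},{"x": 0,"y": 0,"z": 0.13,"wx": 0,"wy": 0,"wz": 0,"hand": 1},{"x": 0,"y": 0,"z": 0.1,"wx": 0,"wy": 0,"wz": 0,"hand": 1},{"x": 0,"y": 0,"z": 0.08,"wx": 0,"wy": 0,"wz": 0,"hand": 1},{"x": 0,"y": 0,"z": 0.06,"wx": 0,"wy": 0,"wz": 0,"hand": 1},{"x": 0,"y": 0,"z": 0.05,"wx": 0,"wy": 0,"wz": 0,"hand": 1},{"x": 0,"y": 0,"z": 0,"wx": 0,"wy": 0,"wz": 0,"hand": 1},{"x": 0,"y": 0,"z": 0,"wx": 0,"wy": 0,"wz": 0,"hand": 1}]}}

```text
time: 3.43
tool_pos: [0.4707, 0.3132, 0.0077]
tool_rot: [0.0, 0.689, 0.724, 0.0]
contact_force: [0.1, 0.7, -0.3]
gripper_width: 1.001
grasp_force: 0.0
```

```bash
python3 go.py 0.4705 0.3127 0.0075 92.8; python3 - <<'E'
from plant import grab_frame
import cv2
a=grab_frame("top");b=grab_frame("side");cv2.imwrite("pics/top1.png",a);cv2.imwrite("pics/side1.png",b)
import numpy as np
v=cv2.resize(a[235:320,190:320],(780,510)); w=cv2.resize(b[140:270,230:400],(0,0),fx=3,fy=3)
cv2.imwrite("pics/c1.png",np.vstack([cv2.resize(a[240:310,195:315],(600,300)),np.pad(cv2.resize(b[175:265,250:370],(400,300)),((0,0),(0,200),(0,0)))]))
E
```

```text
t 3.43 pos [0.4707 0.3132 0.0077] phi 92.83 F [ 0.1  0.7 -0.3] w 1.001 g 0.0
shift now-axes [-0.003 -0.002  0.002] target-axes [-0.003 -0.002  0.002] turn [ 0.001 -0.     0.001]
```

View pics/c1.png

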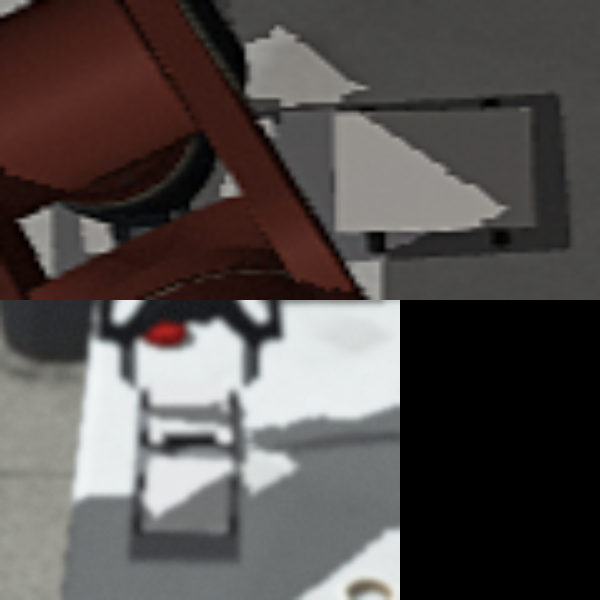

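The side view shows both open fingers straddling the notched plate, tips at about (291,290) and (325,289) px, with no contact. I'll close now.

Emit:
{"fn": "send_rows", "kwargs": {"rows": [{"x": 0,"y": 0,"z": 0,"wx": 0,"wy": 0,"wz": 0,"hand": -1},{"x": 0,"y": 0,"z": 0,"wx": 0,"wy": 0,"wz": 0,"hand": -1},{"x": 0,"y": 0,"z": 0,"wx": 0,"wy": 0,"wz": 0,"hand": -1},{"x": 0,"y": 0,"z": 0,"wx": 0,"wy": 0,"wz": 0,"hand": -1},{"x": 0,"y": 0,"z": 0,"wx": 0,"wy": 0,"wz": 0,"hand": -1},{"x": 0,"y": 0,"z": 0,"wx": 0,"wy": 0,"wz": 0,"hand": -1},{"x": 0,"y": 0,"z": 0,"wx": 0,"wy": 0,"wz": 0,"hand": -1},{"x": 0,"y": 0,"z": 0,"wx": 0,"wy": 0,"wz": 0,"hand": -1},{"x": 0,"y": 0,"z": 0,"wx": 0,"wy": 0,"wz": 0,"hand": -1},{"x": 0,"y": 0,"z": 0,"wx": 0,"wy": 0,"wz": 0,"hand": -1}]}}

```text
time: 4.37
tool_pos: [0.4703, 0.3132, 0.0073]
tool_rot: [-0.0, 0.689, 0.724, -0.0]
contact_force: [0.7, 0.1, -1.2]
gripper_width: -0.003
grasp_force: 0.0
```

Emit:
{"fn": "send_rows", "kwargs": {"rows": [{"x": 0,"y": 0,"z": -0.05,"wx": 0,"wy": 0,"wz": 0,"hand": -1},{"x": 0,"y": 0,"z": -0.1,"wx": 0,"wy": 0,"wz": 0,"hand": -1},{"x": 0,"y": 0,"z": -0.1,"wx": 0,"wy": 0,"wz": 0,"hand": -1},{"x": 0,"y": 0,"z": -0.1,"wx": 0,"wy": 0,"wz": 0,"hand": -1},{"x": 0,"y": 0,"z": -0.1,"wx": 0,"wy": 0,"wz": 0,"hand": -1},{"x": 0,"y": 0,"z": -0.1,"wx": 0,"wy": 0,"wz": 0,"hand": -1},{"x": 0,"y": 0,"z": -0.05,"wx": 0,"wy": 0,"wz": 0,"hand": -1},{"x": 0,"y": 0,"z": 0,"wx": 0,"wy": 0,"wz": 0,"hand": -1},{"x": 0,"y": 0,"z": 0,"wx": 0,"wy": 0,"wz": 0,"hand": -1},{"x": 0,"y": 0,"z": 0,"wx": 0,"wy": 0,"wz": 0,"hand": -1}]}}

```text
time: 5.2
tool_pos: [0.4697, 0.3129, 0.0963]
tool_rot: [-0.0, 0.689, 0.724, -0.001]
contact_force: [-0.2, 0.4, -0.8]
gripper_width: -0.001
grasp_force: 0.0
```

```bash
python3 - <<'E'
from h import *
c=[.4665,-.1432,0,-.1242]
print(place(c,[(0,.059,0),(0,.0595,0)]))
from plant import grab_frame
b=grab_frame("side");cv2.imwrite("pics/side2.png",b)
# side-view plate fit while held
from plant import manip
s=manip.state();f=s["tool_pos"];print(f)
ne=rect(.064,.09,.005)[:2]+rect(.064,.09,.005)[3:]+[((.022,-.03,.005),(-.022,-.03,.005))]
print(fit({"side":b},ne,[f[0],f[1],.018+f[2]-.0077,.049],True))
E
python3 go.py .4738 -.0846 .097 82.9
```

```text
[[ 0.47380898 -0.08465447  0.        ]
 [ 0.47387092 -0.08415832  0.        ]]
[0.46950397 0.31281683 0.09598035]
(array([0.46679462, 0.2959    , 0.10628035, 0.06613   ]), np.float64(0.9454372797276278), 38)
t 5.25 pos [0.4695 0.3128 0.096 ] phi 92.85 F [-0.5  0.4  0.2] w 0.002 g 0.0
shift now-axes [-2.648 -0.103 -0.004] target-axes [-2.626  0.356 -0.007] turn [-0.003  0.001  0.221]
```

```bash
python3 - <<'E'
from plant import grab_frame
import cv2,numpy as np
a=grab_frame("top");b=grab_frame("side");cv2.imwrite("pics/top2.png",a);cv2.imwrite("pics/side2.png",b)
cv2.imwrite("pics/c2.png",np.vstack([cv2.resize(a[240:310,195:315],(600,300)),np.pad(cv2.resize(b[175:265,250:370],(400,300)),((0,0),(0,200),(0,0)))]))
E
```

```text
(no output)
```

View pics/c2.png

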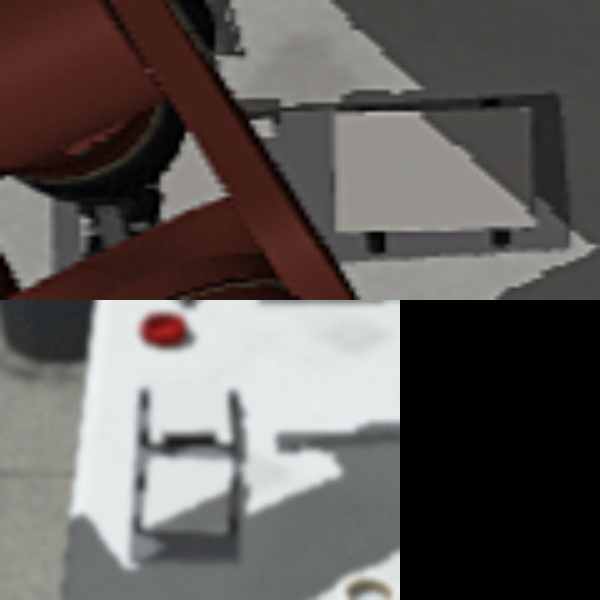

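```bash
python3 - <<'E'
from h import *
print("now tip",proj("side",[[.4695,.3128,.096]]),"open tips",proj("side",[[.4707+d,.3132,z] for d in(-.0425,.0425) for z in(.008,.021,.035)]))
b=cv2.imread("pics/side2.png");a=cv2.imread("pics/side1.png")
f=lambda i:cv2.resize(i[100:240,240:380],(400,400),interpolation=cv2.INTER_CUBIC)
cv2.imwrite("pics/c3.png",np.hstack([f(a),f(b)]))
E
```

```text
now tip [[306.36892305 185.13175817]] open tips [[291.0435627  212.46929249]
 [290.99329133 208.48169554]
 [290.9386361  204.14636373]
 [322.30730741 213.06459962]
 [322.3999726  209.08234469]
 [322.50071794 204.75284778]]
```

View pics/c3.png

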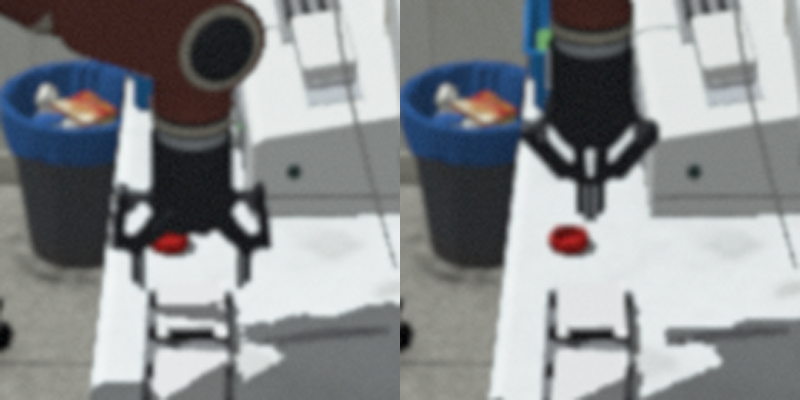

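The shut fingertips show at (306.5,175) px in the side view, but the reported TCP projects to (306.4,185). So the real tips are about 30 mm higher than reported, or farther in y. The top view should tell these apart.

```bash
python3 - <<'E'
from h import *
a=cv2.imread("pics/top2.png");b=cv2.imread("pics/side0.png")
v=cv2.resize(a[235:315,170:290],(780,520),interpolation=cv2.INTER_CUBIC)
v=np.clip(v.astype(float)*1.6,0,255).astype(np.uint8)
P=np.array([[.4695,.3128,.096],[.4695,.3128,.126],[.4695,.358,.096]])
for p,c in zip(proj("top",P),((0,0,255),(0,255,0),(255,0,0))):
    q=((p+.5-[170,235])*6.5).astype(int);cv2.circle(v,tuple(map(int,q)),4,c,1);print(p,q)
print("start tip side",proj("side",[[.2052,-.5897,.204],[.2052,-.5897,.234]]))
cv2.imwrite("pics/c4.png",v)
E
```

```text
[225.28904972 278.84575095] [362 288]
[223.10117712 276.86202835] [348 275]
[204.188638   280.06769408] [225 296]
start tip side [[ 93.3028316  462.84660067]
 [ 88.7846104  449.39493515]]
```

View pics/c4.png

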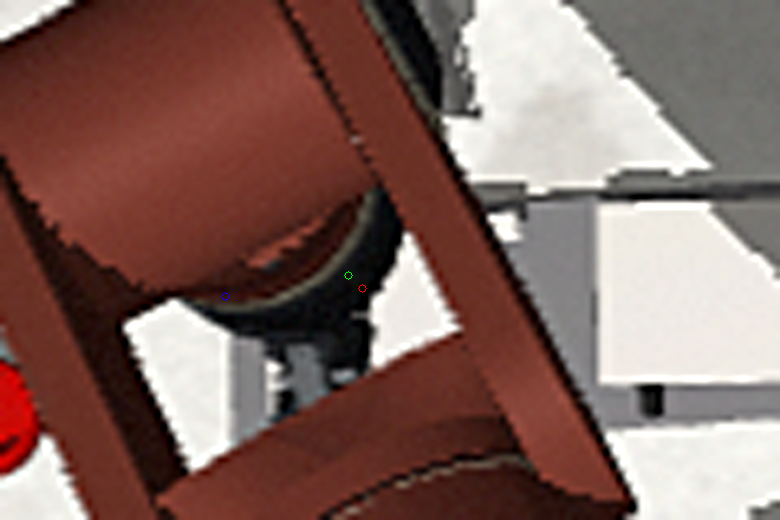

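Sideways the gripper is where reported: the knuckle column of about 219 px fits y=0.313. So the real tips are about 30 mm higher than the state says. I'll touch free bench between the rest and the cradle to measure that exactly.

```bash
python3 go.py .46 .065 .02 92.85; python3 - <<'E'
from h import *
print(back("top",[(340,285),(308,290),(376,285)],0).round(3))
E
```

```text
t 5.35 pos [0.4696 0.3128 0.096 ] phi 92.85 F [ 0.3 -1.3  0.5] w -0.0 g 0.0
shift now-axes [-1.646 -0.145  0.508] target-axes [-1.647 -0.146  0.507] turn [-0.003  0.001 -0.   ]
[[ 0.454  0.065  0.   ]
 [ 0.447  0.139  0.   ]
 [ 0.449 -0.017  0.   ]]
```

Emit:
{"fn": "send_rows", "kwargs": {"rows": [{"x": -0.2,"y": -0.015,"z": 0,"wx": 0,"wy": 0,"wz": 0,"hand": -1},{"x": -0.25,"y": -0.02,"z": 0,"wx": 0,"wy": 0,"wz": 0,"hand": -1},{"x": -0.25,"y": -0.02,"z": 0,"wx": 0,"wy": 0,"wz": 0,"hand": -1},{"x": -0.25,"y": -0.02,"z": 0,"wx": 0,"wy": 0,"wz": 0,"hand": -1},{"x": -0.25,"y": -0.02,"z": 0.05,"wx": 0,"wy": 0,"wz": 0,"hand": -1},{"x": -0.25,"y": -0.03,"z": 0.1,"wx": 0,"wy": 0,"wz": 0,"hand": -1},{"x": -0.2,"y": -0.02,"z": 0.12,"wx": 0,"wy": 0,"wz": 0,"hand": -1},{"x": 0,"y": 0,"z": 0.12,"wx": 0,"wy": 0,"wz": 0,"hand": -1},{"x": 0,"y": 0,"z": 0.12,"wx": 0,"wy": 0,"wz": 0,"hand": -1},{"x": 0,"y": 0,"z": 0,"wx": 0,"wy": 0,"wz": 0,"hand": -1}]}}

```text
time: 6.18
tool_pos: [0.4571, 0.0642, 0.0165]
tool_rot: [-0.003, 0.69, 0.724, -0.003]
contact_force: [-0.7, 0.8, -0.4]
gripper_width: 0.004
grasp_force: 0.0
```

```bash
python3 go.py .46 .065 .00 92.85; python3 - <<'E'
from h import *
from plant import grab_frame,manip
b=grab_frame("side");a=grab_frame("top");cv2.imwrite("pics/side3.png",b);cv2.imwrite("pics/top3.png",a)
p=manip.state()["tool_pos"];z=[p+[0,0,d] for d in(0,.03)]
u=proj("side",z);print(u);c=int(u[0,0]);print(b[int(u[1,1])-20:int(u[0,1])+16,c-6:c+7].max(2))
E
```

```text
t 6.18 pos [0.4571 0.0642 0.0165] phi 92.75 F [-0.7  0.8 -0.4] w 0.004 g 0.0
shift now-axes [0.004 0.02  0.11 ] target-axes [0.004 0.019 0.11 ] turn [-0.011 -0.001 -0.002]
[[299.53515636 266.74304975]
 [299.50484275 256.82725876]]
[[ 31  27  41  97 155 179 154 100  50  33  28  50 111]
 [ 27  31  44 104 175 203 176 113  55  32  30  47 112]
 [ 28  29  42  99 168 203 175 110  51  29  31  45  89]
 [ 28  29  38  87 157 193 166 104  48  33  30  35  54]
 [ 28  27  34  81 146 188 163  99  45  33  28  29  34]
 [ 32  30  38  72 141 181 160  94  40  32  33  24  27]
 [ 29  32  34  66 129 168 145  85  40  29  34  29  28]
 [ 30  31  33  48  96 129 111  67  37  29  31  29  29]
 [ 28  36  26  33  54  71  62  40  32  33  24  30  33]
 [ 30  29  31  31  33  32  30  32  29  28  32  28  33]
 [ 32  32  27  27  28  28  33  30  29  31  30  36  44]
 [ 36  25  37  46  46  43  45  45  41  30  36  43  57]
 [ 42  39  49  65  67  60  67  68  54  39  43  64  78]
 [ 45  40  62  81  81  72  81  86  70  47  54  82 111]
 [ 42  42  65  88  84  79  87  90  76  50  58  99 125]
 [ 40  46  66  89  86  77  87  94  77  50  6
[... 961 characters left out ...]
21 122 120 122 120 120 120 120 120 120]
 [119 119 120 122 121 122 123 122 122 121 121 121 120]
 [118 118 118 120 122 121 121 122 120 121 122 120 121]
 [120 119 121 121 121 120 121 120 122 121 118 119 123]
 [120 121 121 120 122 121 120 120 120 121 121 122 121]
 [122 121 121 120 119 120 121 122 121 122 120 120 122]
 [121 121 120 122 119 121 121 120 122 120 122 122 122]
 [121 122 121 122 121 120 121 121 123 121 122 122 122]
 [120 123 121 119 121 120 120 122 120 120 121 123 121]
 [121 121 121 121 119 120 120 120 118 121 121 120 119]
 [122 123 121 120 122 120 122 124 121 120 119 119 122]
 [119 123 122 122 121 123 121 123 120 120 120 121 121]
 [122 120 121 120 121 121 123 122 122 124 121 119 117]]
```

Emit:
{"fn": "send_rows", "kwargs": {"rows": [{"x": 0,"y": 0,"z": 0.05,"wx": 0,"wy": 0,"wz": 0,"hand": -1},{"x": 0,"y": 0,"z": 0.05,"wx": 0,"wy": 0,"wz": 0,"hand": -1},{"x": 0,"y": 0,"z": 0.04,"wx": 0,"wy": 0,"wz": 0,"hand": -1},{"x": 0,"y": 0,"z": 0.03,"wx": 0,"wy": 0,"wz": 0,"hand": -1},{"x": 0,"y": 0,"z": 0.03,"wx": 0,"wy": 0,"wz": 0,"hand": -1},{"x": 0,"y": 0,"z": 0.02,"wx": 0,"wy": 0,"wz": 0,"hand": -1},{"x": 0,"y": 0,"z": 0.01,"wx": 0,"wy": 0,"wz": 0,"hand": -1},{"x": 0,"y": 0,"z": 0.01,"wx": 0,"wy": 0,"wz": 0,"hand": -1},{"x": 0,"y": 0,"z": 0.01,"wx": 0,"wy": 0,"wz": 0,"hand": -1},{"x": 0,"y": 0,"z": 0,"wx": 0,"wy": 0,"wz": 0,"hand": -1}]}}

```text
time: 7.12
tool_pos: [0.4608, 0.0649, -0.0168]
tool_rot: [-0.0, 0.689, 0.724, -0.0]
contact_force: [-1.1, 0.5, 0.1]
gripper_width: 0.002
grasp_force: 0.0
```

Emit:
{"fn": "send_rows", "kwargs": {"rows": [{"x": 0,"y": 0,"z": 0.01,"wx": 0,"wy": 0,"wz": 0,"hand": -1},{"x": 0,"y": 0,"z": 0.01,"wx": 0,"wy": 0,"wz": 0,"hand": -1},{"x": 0,"y": 0,"z": 0.01,"wx": 0,"wy": 0,"wz": 0,"hand": -1},{"x": 0,"y": 0,"z": 0.005,"wx": 0,"wy": 0,"wz": 0,"hand": -1},{"x": 0,"y": 0,"z": 0.005,"wx": 0,"wy": 0,"wz": 0,"hand": -1},{"x": 0,"y": 0,"z": 0,"wx": 0,"wy": 0,"wz": 0,"hand": -1},{"x": 0,"y": 0,"z": 0,"wx": 0,"wy": 0,"wz": 0,"hand": -1},{"x": 0,"y": 0,"z": 0,"wx": 0,"wy": 0,"wz": 0,"hand": -1},{"x": 0,"y": 0,"z": 0,"wx": 0,"wy": 0,"wz": 0,"hand": -1},{"x": 0,"y": 0,"z": 0,"wx": 0,"wy": 0,"wz": 0,"hand": -1}]}}

```text
time: 7.95
tool_pos: [0.4609, 0.065, -0.0226]
tool_rot: [0.0, 0.689, 0.724, 0.0]
contact_force: [0.1, -0.7, -0.9]
gripper_width: -0.002
grasp_force: 0.0
```

```bash
python3 - <<'E'
from h import *
from plant import grab_frame,manip
b=grab_frame("side");cv2.imwrite("pics/side4.png",b)
p=manip.state()["tool_pos"]
u=proj("side",[p,p+[0,-.011,0],[p[0],p[1]-.011,0],[p[0],p[1]-.011,.01]]);print(p,u.round(1));c=int(u[0,0]);print(b[250:285,c-5:c+6].max(2))
E
```

```text
[ 0.46095511  0.06495436 -0.02263543] [[300.  280.4]
 [299.8 283.4]
 [299.8 276.2]
 [299.8 272.9]]
[[ 34  32  32  36  45  56  57  44  35  30  31]
 [ 30  30  31  35  48  60  56  47  34  28  31]
 [ 28  29  30  36  45  67  70  51  36  29  29]
 [ 28  29  29  34  53  72  75  54  35  31  29]
 [ 26  32  28  32  61  79  79  57  38  28  30]
 [ 27  31  31  29  54  77  77  56  33  29  30]
 [ 31  33  26  31  45  62  60  45  36  30  30]
 [ 28  35  27  28  29  39  38  32  31  34  33]
 [ 30  33  30  34  32  27  29  27  31  29  28]
 [ 40  35  29  30  29  28  29  31  27  32  31]
 [ 57  38  33  41  43  37  37  42  40  32  35]
 [ 73  46  39  55  66  60  57  64  56  45  44]
 [ 80  46  50  74  85  74  71  76  75  53  55]
 [ 83  52  52  82  91  79  75  86  82  60  64]
 [ 84  49  57  86  93  82  71  86  84  65  69]
 [ 83  53  56  84  93  80  76  87  83  61  61]
 [ 86  51  55  84  93  78  75  87  85  61  53]
 [ 88  56  55  85  94  80  75  88  84  62  53]
 [ 87  57  59  85  93  78  72  88  85  65  54]
 [ 91  62  61  85  95  79  75  86  87  63  58]
 [ 96  77  74  93  96  80  72  88  89  78  75]
 [107 101 101 106  99  81  74  90  99  98  99]
 [119 117 117 112 103  86  81  96 105 113 117]
 [122 122 121 115 111  98 100 105 111 117 120]
 [119 121 120 118 116 111 113 115 118 120 120]
 [121 121 123 120 120 120 121 122 122 121 122]
 [121 123 118 121 122 121 121 122 121 122 122]
 [120 122 123 122 120 122 121 121 120 119 120]
 [122 121 121 122 121 122 120 121 120 123 121]
 [123 121 122 122 120 120 122 120 121 121 119]
 [120 122 121 122 122 121 121 122 122 120 120]
 [121 122 120 121 121 122 122 120 122 120 121]
 [119 121 122 120 122 121 123 120 123 122 119]
 [119 117 121 120 122 121 121 119 119 122 122]
 [110 108 114 122 127 126 124 123 121 124 121]]
```

Emit:
{"fn": "send_rows", "kwargs": {"rows": [{"x": 0,"y": 0,"z": 0.01,"wx": 0,"wy": 0,"wz": 0,"hand": -1},{"x": 0,"y": 0,"z": 0.01,"wx": 0,"wy": 0,"wz": 0,"hand": -1},{"x": 0,"y": 0,"z": 0.01,"wx": 0,"wy": 0,"wz": 0,"hand": -1},{"x": 0,"y": 0,"z": 0.005,"wx": 0,"wy": 0,"wz": 0,"hand": -1},{"x": 0,"y": 0,"z": 0,"wx": 0,"wy": 0,"wz": 0,"hand": -1},{"x": 0,"y": 0,"z": 0,"wx": 0,"wy": 0,"wz": 0,"hand": -1},{"x": 0,"y": 0,"z": 0,"wx": 0,"wy": 0,"wz": 0,"hand": -1},{"x": 0,"y": 0,"z": 0,"wx": 0,"wy": 0,"wz": 0,"hand": -1},{"x": 0,"y": 0,"z": 0,"wx": 0,"wy": 0,"wz": 0,"hand": -1},{"x": 0,"y": 0,"z": 0,"wx": 0,"wy": 0,"wz": 0,"hand": -1}]}}

```text
time: 8.83
tool_pos: [0.461, 0.0649, -0.026]
tool_rot: [-0.001, 0.689, 0.725, -0.001]
contact_force: [-8.4, -0.1, 16.5]
gripper_width: -0.002
grasp_force: 8.3
```

Emit:
{"fn": "send_rows", "kwargs": {"rows": [{"x": 0,"y": 0,"z": 0.005,"wx": 0,"wy": 0,"wz": 0,"hand": -1},{"x": 0,"y": 0,"z": 0.005,"wx": 0,"wy": 0,"wz": 0,"hand": -1},{"x": 0,"y": 0,"z": 0.003,"wx": 0,"wy": 0,"wz": 0,"hand": -1},{"x": 0,"y": 0,"z": 0,"wx": 0,"wy": 0,"wz": 0,"hand": -1},{"x": 0,"y": 0,"z": 0,"wx": 0,"wy": 0,"wz": 0,"hand": -1},{"x": 0,"y": 0,"z": 0,"wx": 0,"wy": 0,"wz": 0,"hand": -1},{"x": 0,"y": 0,"z": 0,"wx": 0,"wy": 0,"wz": 0,"hand": -1},{"x": 0,"y": 0,"z": 0,"wx": 0,"wy": 0,"wz": 0,"hand": -1},{"x": 0,"y": 0,"z": 0,"wx": 0,"wy": 0,"wz": 0,"hand": -1},{"x": 0,"y": 0,"z": 0,"wx": 0,"wy": 0,"wz": 0,"hand": -1}]}}

```text
time: 9.67
tool_pos: [0.4611, 0.065, -0.0261]
tool_rot: [-0.001, 0.689, 0.725, -0.001]
contact_force: [-15.1, -0.2, 32.4]
gripper_width: -0.001
grasp_force: 16.0
```

Contact force appears at a state z of −0.026, so the true tip height is the state z plus 26 mm. I'll lift and go back to grasp with that offset.

Emit:
{"fn": "send_rows", "kwargs": {"rows": [{"x": 0,"y": 0,"z": -0.1,"wx": 0,"wy": 0,"wz": 0,"hand": -1},{"x": 0,"y": 0,"z": -0.15,"wx": 0,"wy": 0,"wz": 0,"hand": -1},{"x": 0,"y": 0,"z": -0.15,"wx": 0,"wy": 0,"wz": 0,"hand": 1},{"x": 0.1,"y": 0,"z": -0.15,"wx": 0,"wy": 0,"wz": 0,"hand": 1},{"x": 0.2,"y": 0.02,"z": -0.1,"wx": 0,"wy": 0,"wz": 0,"hand": 1},{"x": 0.26,"y": 0.03,"z": 0,"wx": 0,"wy": 0,"wz": 0,"hand": 1},{"x": 0.26,"y": 0.03,"z": 0,"wx": 0,"wy": 0,"wz": 0,"hand": 1},{"x": 0.26,"y": 0.03,"z": 0,"wx": 0,"wy": 0,"wz": 0,"hand": 1},{"x": 0.26,"y": 0.02,"z": 0,"wx": 0,"wy": 0,"wz": 0,"hand": 1},{"x": 0.2,"y": 0.02,"z": 0,"wx": 0,"wy": 0,"wz": 0,"hand": 1}]}}

```text
time: 10.5
tool_pos: [0.4715, 0.2995, 0.0675]
tool_rot: [-0.0, 0.689, 0.725, 0.0]
contact_force: [0.7, -0.2, 0.3]
gripper_width: 1.001
grasp_force: 0.0
```

```bash
python3 go.py 0.4705 0.3127 -.0195 92.8
```

```text
t 10.5 pos [0.4715 0.2995 0.0675] phi 92.92 F [ 0.7 -0.2  0.3] w 1.001 g 0.0
shift now-axes [ 0.088 -0.002  0.58 ] target-axes [ 0.088 -0.002  0.58 ] turn [ 0.    -0.001  0.003]
```

Emit:
{"fn": "send_rows", "kwargs": {"rows": [{"x": 0.08,"y": 0,"z": 0,"wx": 0,"wy": 0,"wz": 0,"hand": 1},{"x": 0,"y": 0,"z": 0.1,"wx": 0,"wy": 0,"wz": 0,"hand": 1},{"x": 0,"y": 0,"z": 0.12,"wx": 0,"wy": 0,"wz": 0,"hand": 1},{"x": 0,"y": 0,"z": 0.1,"wx": 0,"wy": 0,"wz": 0,"hand": 1},{"x": 0,"y": 0,"z": 0.08,"wx": 0,"wy": 0,"wz": 0,"hand": 1},{"x": 0,"y": 0,"z": 0.06,"wx": 0,"wy": 0,"wz": 0,"hand": 1},{"x": 0,"y": 0,"z": 0.05,"wx": 0,"wy": 0,"wz": 0,"hand": 1},{"x": 0,"y": 0,"z": 0.04,"wx": 0,"wy": 0,"wz": 0,"hand": 1},{"x": 0,"y": 0,"z": 0.03,"wx": 0,"wy": 0,"wz": 0,"hand": 1},{"x": 0,"y": 0,"z": 0,"wx": 0,"wy": 0,"wz": 0,"hand": 1}]}}

```text
time: 11.33
tool_pos: [0.471, 0.3084, -0.0201]
tool_rot: [-0.0, 0.689, 0.724, -0.0]
contact_force: [0.6, -0.5, -0.6]
gripper_width: 1.004
grasp_force: 0.0
```

```bash
python3 go.py 0.4705 0.3127 -.0195 92.8
```

```text
t 11.33 pos [ 0.471   0.3084 -0.0201] phi 92.83 F [ 0.6 -0.5 -0.6] w 1.004 g 0.0
shift now-axes [ 0.029 -0.002 -0.004] target-axes [ 0.029 -0.002 -0.004] turn [-0.001  0.001  0.001]
```

Good: no contact, 4 mm short in y. I'll correct that and close.

Emit:
{"fn": "send_rows", "kwargs": {"rows": [{"x": 0.028,"y": 0,"z": 0,"wx": 0,"wy": 0,"wz": 0,"hand": 1},{"x": 0,"y": 0,"z": 0,"wx": 0,"wy": 0,"wz": 0,"hand": -1},{"x": 0,"y": 0,"z": 0,"wx": 0,"wy": 0,"wz": 0,"hand": -1},{"x": 0,"y": 0,"z": 0,"wx": 0,"wy": 0,"wz": 0,"hand": -1},{"x": 0,"y": 0,"z": 0,"wx": 0,"wy": 0,"wz": 0,"hand": -1},{"x": 0,"y": 0,"z": 0,"wx": 0,"wy": 0,"wz": 0,"hand": -1},{"x": 0,"y": 0,"z": 0,"wx": 0,"wy": 0,"wz": 0,"hand": -1},{"x": 0,"y": 0,"z": 0,"wx": 0,"wy": 0,"wz": 0,"hand": -1},{"x": 0,"y": 0,"z": 0,"wx": 0,"wy": 0,"wz": 0,"hand": -1},{"x": 0,"y": 0,"z": 0,"wx": 0,"wy": 0,"wz": 0,"hand": -1}]}}

```text
time: 12.17
tool_pos: [0.4723, 0.3137, -0.0179]
tool_rot: [0.0, 0.689, 0.724, 0.001]
contact_force: [0.2, -0.1, 4.7]
gripper_width: 0.727
grasp_force: 65.7
```

Emit:
{"fn": "send_rows", "kwargs": {"rows": [{"x": 0,"y": 0,"z": -0.03,"wx": 0,"wy": 0,"wz": 0,"hand": -1},{"x": 0,"y": 0,"z": -0.05,"wx": 0,"wy": 0,"wz": 0,"hand": -1},{"x": 0,"y": 0,"z": -0.1,"wx": 0,"wy": 0,"wz": 0,"hand": -1},{"x": 0,"y": 0,"z": -0.1,"wx": 0,"wy": 0,"wz": 0,"hand": -1},{"x": 0,"y": 0,"z": -0.1,"wx": 0,"wy": 0,"wz": 0,"hand": -1},{"x": 0,"y": 0,"z": -0.1,"wx": 0,"wy": 0,"wz": 0,"hand": -1},{"x": 0,"y": 0,"z": -0.1,"wx": 0,"wy": 0,"wz": 0,"hand": -1},{"x": 0,"y": 0,"z": -0.02,"wx": 0,"wy": 0,"wz": 0,"hand": -1},{"x": 0,"y": 0,"z": 0,"wx": 0,"wy": 0,"wz": 0,"hand": -1},{"x": 0,"y": 0,"z": 0,"wx": 0,"wy": 0,"wz": 0,"hand": -1}]}}

```text
time: 13.0
tool_pos: [0.4706, 0.3127, 0.07]
tool_rot: [-0.0, 0.689, 0.724, -0.0]
contact_force: [0.2, -0.8, -1.5]
gripper_width: 0.728
grasp_force: 65.4
```

```bash
python3 go.py .4738 -.0846 .07 82.9;python3 - <<'E'
from h import *
from plant import grab_frame,manip
b=grab_frame("side");cv2.imwrite("pics/side5.png",b);s=cv2.imread("pics/side0.png")
f=manip.state()["tool_pos"]
ne=rect(.064,.09,.005)[:2]+rect(.064,.09,.005)[3:]+[((.022,-.03,.005),(-.022,-.03,.005))]
for z in(.018+f[2]+.018,):
  print(f,fit({"side":b},ne,[f[0],f[1],z,.049],False),fit({"side":b},ne,[f[0],f[1],z,.049],True))
g=lambda i:cv2.resize(i[120:260,240:380],(400,400),interpolation=cv2.INTER_CUBIC)
cv2.imwrite("pics/c5.png",g(b))
E
```

```text
t 13.0 pos [0.4706 0.3127 0.07  ] phi 92.85 F [ 0.2 -0.8 -1.5] w 0.728 g 65.4
shift now-axes [-2.646e+00 -1.100e-01  1.000e-03] target-axes [-2.626  0.349 -0.   ] turn [-0.001  0.001  0.221]
[0.47022656 0.31248015 0.06936355] (array([ 0.47198843,  0.29215955,  0.10408224, -0.16269888]), np.float64(1.252992073633962), 50) (array([ 0.47225773,  0.2890273 ,  0.10536355, -0.09381908]), np.float64(1.2564076014944021), 50)
```

View pics/c5.png

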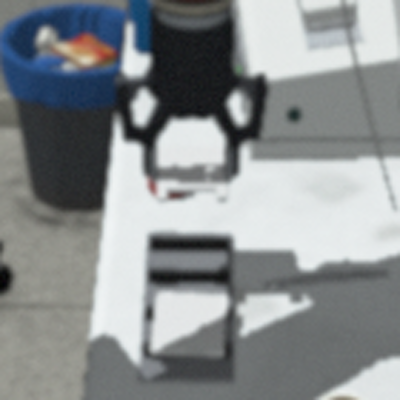

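The side view shows the plate level between the fingers, notch end towards the camera, and its bay empty. Carrying it to the cradle.

Emit:
{"fn": "send_rows", "kwargs": {"rows": [{"x": -0.1,"y": 0,"z": 0,"wx": 0,"wy": 0,"wz": 0.045,"hand": -1},{"x": -0.2,"y": 0.01,"z": 0,"wx": 0,"wy": 0,"wz": 0.045,"hand": -1},{"x": -0.25,"y": 0.02,"z": 0,"wx": 0,"wy": 0,"wz": 0.045,"hand": -1},{"x": -0.26,"y": 0.03,"z": 0,"wx": 0,"wy": 0,"wz": 0.045,"hand": -1},{"x": -0.26,"y": 0.03,"z": 0,"wx": 0,"wy": 0,"wz": 0.041,"hand": -1},{"x": -0.26,"y": 0.03,"z": 0,"wx": 0,"wy": 0,"wz": 0,"hand": -1},{"x": -0.26,"y": 0.03,"z": 0,"wx": 0,"wy": 0,"wz": 0,"hand": -1},{"x": -0.26,"y": 0.03,"z": 0,"wx": 0,"wy": 0,"wz": 0,"hand": -1},{"x": -0.26,"y": 0.03,"z": 0,"wx": 0,"wy": 0,"wz": 0,"hand": -1},{"x": -0.2,"y": 0.03,"z": 0,"wx": 0,"wy": 0,"wz": 0,"hand": -1}]}}

```text
time: 13.88
tool_pos: [0.4768, -0.0383, 0.0695]
tool_rot: [-0.0, 0.75, 0.661, -0.001]
contact_force: [0.7, 0.0, -1.0]
gripper_width: 0.718
grasp_force: 65.4
```

```bash
python3 go.py .4738 -.0846 .025 82.88
```

```text
t 13.88 pos [ 0.4768 -0.0383  0.0695] phi 82.75 F [ 0.7  0.  -1. ] w 0.718 g 65.4
shift now-axes [-0.308  0.019  0.297] target-axes [-0.309  0.018  0.297] turn [-0.002  0.001 -0.003]
```

Emit:
{"fn": "send_rows", "kwargs": {"rows": [{"x": -0.15,"y": 0.01,"z": 0,"wx": 0,"wy": 0,"wz": -0.003,"hand": -1},{"x": -0.1,"y": 0.008,"z": 0,"wx": 0,"wy": 0,"wz": 0,"hand": -1},{"x": -0.058,"y": 0,"z": 0.04,"wx": 0,"wy": 0,"wz": 0,"hand": -1},{"x": 0,"y": 0,"z": 0.07,"wx": 0,"wy": 0,"wz": 0,"hand": -1},{"x": 0,"y": 0,"z": 0.08,"wx": 0,"wy": 0,"wz": 0,"hand": -1},{"x": 0,"y": 0,"z": 0.07,"wx": 0,"wy": 0,"wz": 0,"hand": -1},{"x": 0,"y": 0,"z": 0.04,"wx": 0,"wy": 0,"wz": 0,"hand": -1},{"x": 0,"y": 0,"z": 0,"wx": 0,"wy": 0,"wz": 0,"hand": -1},{"x": 0,"y": 0,"z": 0,"wx": 0,"wy": 0,"wz": 0,"hand": -1},{"x": 0,"y": 0,"z": 0,"wx": 0,"wy": 0,"wz": 0,"hand": -1}]}}

```text
time: 14.72
tool_pos: [0.476, -0.0811, 0.0259]
tool_rot: [0.0, 0.748, 0.663, 0.0]
contact_force: [0.4, 0.4, 0.1]
gripper_width: 0.724
grasp_force: 65.4
```

```bash
python3 go.py .4738 -.0846 .025 82.88; python3 - <<'E'
from h import *
from plant import grab_frame,manip
f=manip.state()["tool_pos"];b=grab_frame("side");t=grab_frame("top");cv2.imwrite("pics/side6.png",b);cv2.imwrite("pics/top6.png",t)
ne=rect(.064,.09,.005)[1:2]+rect(.064,.09,.005)[3:]+[((.022,-.03,.005),(-.022,-.03,.005)),((.032,-.045,.005),(.022,-.045,.005)),((-.032,-.045,.005),(-.022,-.045,.005))]
# restrict to front half of long sides (behind is hidden by the fingers)
ne=[((.032,-.045,.005),(.032,-.015,.005)),((-.032,-.045,.005),(-.032,-.015,.005))]+ne[2:]
p0=[f[0],f[1],f[2]+.036,-.124]
for fz in(0,1):
  for r in(3,6):print(fit({"side":b},ne,p0,bool(fz),r))
uv=proj("side",place(p0,[(x,y,.005) for x,y in((.032,-.045),(-.032,-.045),(.022,-.03),(-.022,-.03))]));print(uv.round(1))
v=cv2.resize(b[225:345,255:395],(700,600),interpolation=cv2.INTER_CUBIC)
P=proj("side",place(p0,[(.032,-.015,.005),(.032,-.045,.005),(.022,-.045,.005),(.022,-.03,.005),(-.022,-.03,.005),(-.022,-.045,.005),(-.032,-.045,.005),(-.032,-.015,.005)]))
cv2.polylines(v,[np.int32((P+.5-[255,225])*5)],False,(0,0,255),1)
cv2.imwrite("pics/c6.png",v)
E
```

```text
t 14.72 pos [ 0.476  -0.0811  0.0259] phi 83.09 F [0.4 0.4 0.1] w 0.724 g 65.4
shift now-axes [-0.025 -0.012  0.006] target-axes [-0.025 -0.011  0.006] turn [0.001 0.    0.005]
(array([ 0.47613825, -0.10207314,  0.08273314, -0.11957595]), np.float64(0.2762733630814296), 75)
(array([ 0.47591609, -0.1069629 ,  0.08734984, -0.112217  ]), np.float64(0.32845025761884017), 75)
(array([ 0.47544903, -0.07896893,  0.06186256, -0.12182144]), np.float64(0.27139736858794095), 75)
(array([ 0.47530801, -0.0791227 ,  0.06186256, -0.12108254]), np.float64(0.29913980665435247), 75)
[[316.5 308.4]
 [286.2 305.3]
 [312.8 303.1]
 [292.1 301. ]]
```

Emit:
{"fn": "send_rows", "kwargs": {"rows": [{"x": -0.041,"y": -0.011,"z": 0,"wx": 0,"wy": 0,"wz": 0.005,"hand": -1},{"x": 0,"y": 0,"z": 0,"wx": 0,"wy": 0,"wz": 0,"hand": -1},{"x": 0,"y": 0,"z": 0.03,"wx": 0,"wy": 0,"wz": 0,"hand": -1},{"x": 0,"y": 0,"z": 0.04,"wx": 0,"wy": 0,"wz": 0,"hand": -1},{"x": 0,"y": 0,"z": 0.04,"wx": 0,"wy": 0,"wz": 0,"hand": -1},{"x": 0,"y": 0,"z": 0.04,"wx": 0,"wy": 0,"wz": 0,"hand": -1},{"x": 0,"y": 0,"z": 0.04,"wx": 0,"wy": 0,"wz": 0,"hand": -1},{"x": 0,"y": 0,"z": 0.02,"wx": 0,"wy": 0,"wz": 0,"hand": -1},{"x": 0,"y": 0,"z": 0,"wx": 0,"wy": 0,"wz": 0,"hand": -1},{"x": 0,"y": 0,"z": 0,"wx": 0,"wy": 0,"wz": 0,"hand": -1}]}}

```text
time: 15.65
tool_pos: [0.4729, -0.0873, -0.0063]
tool_rot: [-0.0, 0.75, 0.661, -0.0]
contact_force: [0.4, 0.2, -0.6]
gripper_width: 0.723
grasp_force: 65.4
```

```bash
python3 go.py .4736 -.087 -.0195 82.88; python3 - <<'E'
from h import *
from plant import grab_frame,manip
f=manip.state()["tool_pos"];b=grab_frame("side");t=grab_frame("top");cv2.imwrite("pics/side7.png",b);cv2.imwrite("pics/top7.png",t)
ne=[((.032,-.045,.005),(.032,-.015,.005)),((-.032,-.045,.005),(-.032,-.015,.005)),((.022,-.03,.005),(-.022,-.03,.005)),((.032,-.045,.005),(.022,-.045,.005)),((-.032,-.045,.005),(-.022,-.045,.005))]
p0=[f[0],f[1],f[2]+.036,-.124]
print(fit({"side":b},ne,p0,True,3))
E
```

```text
t 15.65 pos [ 0.4729 -0.0873 -0.0063] phi 82.81 F [ 0.4  0.2 -0.6] w 0.723 g 65.4
shift now-axes [0.003 0.004 0.088] target-axes [0.003 0.004 0.088] turn [-0.001 -0.    -0.001]
(array([ 0.47247348, -0.08465368,  0.02971696, -0.13472191]), np.float64(0.27573068701531156), 75)
```

Emit:
{"fn": "send_rows", "kwargs": {"rows": [{"x": 0,"y": 0.004,"z": 0.01,"wx": 0,"wy": 0,"wz": 0,"hand": -1},{"x": 0,"y": 0,"z": 0.015,"wx": 0,"wy": 0,"wz": 0,"hand": -1},{"x": 0,"y": 0,"z": 0.015,"wx": 0,"wy": 0,"wz": 0,"hand": -1},{"x": 0,"y": 0,"z": 0.015,"wx": 0,"wy": 0,"wz": 0,"hand": -1},{"x": 0,"y": 0,"z": 0.015,"wx": 0,"wy": 0,"wz": 0,"hand": -1},{"x": 0,"y": 0,"z": 0,"wx": 0,"wy": 0,"wz": 0,"hand": -1},{"x": 0,"y": 0,"z": 0,"wx": 0,"wy": 0,"wz": 0,"hand": -1},{"x": 0,"y": 0,"z": 0,"wx": 0,"wy": 0,"wz": 0,"hand": -1},{"x": 0,"y": 0,"z": 0,"wx": 0,"wy": 0,"wz": 0,"hand": -1},{"x": 0,"y": 0,"z": 0,"wx": 0,"wy": 0,"wz": 0,"hand": -1}]}}

```text
time: 16.58
tool_pos: [0.4739, -0.0876, -0.0152]
tool_rot: [-0.0, 0.75, 0.661, -0.0]
contact_force: [-3.3, 1.1, 9.3]
gripper_width: 0.726
grasp_force: 69.9
```

Emit:
{"fn": "send_rows", "kwargs": {"rows": [{"x": 0,"y": -0.005,"z": 0,"wx": 0,"wy": 0,"wz": 0,"hand": -1},{"x": 0,"y": -0.003,"z": 0,"wx": 0,"wy": 0,"wz": 0,"hand": -1},{"x": 0,"y": 0,"z": 0,"wx": 0,"wy": 0,"wz": 0,"hand": -1},{"x": 0,"y": 0,"z": 0,"wx": 0,"wy": 0,"wz": 0,"hand": -1},{"x": 0,"y": 0,"z": 0,"wx": 0,"wy": 0,"wz": 0,"hand": -1},{"x": 0,"y": 0,"z": 0,"wx": 0,"wy": 0,"wz": 0,"hand": -1},{"x": 0,"y": 0,"z": 0,"wx": 0,"wy": 0,"wz": 0,"hand": -1},{"x": 0,"y": 0,"z": 0,"wx": 0,"wy": 0,"wz": 0,"hand": -1},{"x": 0,"y": 0,"z": 0,"wx": 0,"wy": 0,"wz": 0,"hand": -1},{"x": 0,"y": 0,"z": 0,"wx": 0,"wy": 0,"wz": 0,"hand": -1}]}}

```text
time: 17.42
tool_pos: [0.4739, -0.0876, -0.015]
tool_rot: [0.001, 0.75, 0.661, 0.001]
contact_force: [-1.0, 2.0, 6.1]
gripper_width: 0.728
grasp_force: 69.3
```

```bash
python3 go.py .4736 -.087 -.0195 82.88; python3 - <<'E'
from h import *
from plant import grab_frame,manip
s=manip.state();f=s["tool_pos"];print(s["ft_torque"].round(2))
b=grab_frame("side");t=grab_frame("top");cv2.imwrite("pics/side8.png",b);cv2.imwrite("pics/top8.png",t)
ne=[((.032,-.045,.005),(.032,-.015,.005)),((-.032,-.045,.005),(-.032,-.015,.005)),((.022,-.03,.005),(-.022,-.03,.005)),((.032,-.045,.005),(.022,-.045,.005)),((-.032,-.045,.005),(-.022,-.045,.005))]
p0=[f[0],f[1]+.002,f[2]+.036,-.124]
print(fit({"side":b},ne,p0,True,3))
a=cv2.resize(b[255:345,255:345],(600,600),interpolation=cv2.INTER_CUBIC)
v=cv2.resize(t[235:315,365:425],(200,267),interpolation=cv2.INTER_CUBIC);v2=cv2.resize(t[200:320,340:460],(200,200))
o=np.zeros((600,800,3),np.uint8);o[:,:600]=a;o[:267,600:]=v;o[300:500,600:]=v2
cv2.imwrite("pics/c8.png",np.clip(o*1.3,0,255).astype(np.uint8))
E
```

```text
t 17.42 pos [ 0.4739 -0.0876 -0.015 ] phi 82.81 F [-1.   2.   6.1] w 0.728 g 69.3
shift now-axes [ 0.004 -0.002  0.03 ] target-axes [ 0.004 -0.002  0.03 ] turn [ 0.002 -0.    -0.002]
[ 0.17  0.31 -0.  ]
(array([ 0.47347394, -0.08658564,  0.0209945 , -0.15452855]), np.float64(0.24871466685135601), 75)
```

Emit:
{"fn": "send_rows", "kwargs": {"rows": [{"x": 0,"y": 0,"z": 0,"wx": 0,"wy": 0,"wz": 0,"hand": 0.7},{"x": 0,"y": 0,"z": 0,"wx": 0,"wy": 0,"wz": 0,"hand": 0.8},{"x": 0,"y": 0,"z": 0,"wx": 0,"wy": 0,"wz": 0,"hand": 0.9},{"x": 0,"y": 0,"z": 0,"wx": 0,"wy": 0,"wz": 0,"hand": 1},{"x": 0,"y": 0,"z": 0,"wx": 0,"wy": 0,"wz": 0,"hand": 1},{"x": 0,"y": 0,"z": 0,"wx": 0,"wy": 0,"wz": 0,"hand": 1},{"x": 0,"y": 0,"z": 0,"wx": 0,"wy": 0,"wz": 0,"hand": 1},{"x": 0,"y": 0,"z": 0,"wx": 0,"wy": 0,"wz": 0,"hand": 1},{"x": 0,"y": 0,"z": 0,"wx": 0,"wy": 0,"wz": 0,"hand": 1},{"x": 0,"y": 0,"z": 0,"wx": 0,"wy": 0,"wz": 0,"hand": 1}]}}

```text
time: 18.35
tool_pos: [0.4726, -0.0874, -0.0164]
tool_rot: [0.0, 0.75, 0.661, 0.0]
contact_force: [0.1, -0.2, 0.3]
gripper_width: 0.998
grasp_force: 0.0
```

```bash
python3 go.py .4736 -.087 .07 82.88; python3 - <<'E'
from h import *
from plant import grab_frame,manip
s=manip.state();f=s["tool_pos"]
b=grab_frame("side");cv2.imwrite("pics/side9.png",b)
ne=[((.032,-.045,.005),(.032,-.015,.005)),((-.032,-.045,.005),(-.032,-.015,.005)),((.022,-.03,.005),(-.022,-.03,.005)),((.032,-.045,.005),(.022,-.045,.005)),((-.032,-.045,.005),(-.022,-.045,.005))]
for n in (8,9):
  i=cv2.imread(f"pics/side{n}.png")
  for z in(.0165,.021): print(n,z,fit({"side":i},ne,[.4736,-.086,z,-.124],True,3))
E
```

```text
t 18.35 pos [ 0.4726 -0.0874 -0.0164] phi 82.81 F [ 0.1 -0.2  0.3] w 0.998 g 0.0
shift now-axes [ 0.003  0.006 -0.576] target-axes [ 0.003  0.006 -0.576] turn [ 0.     0.    -0.001]
8 0.0165 (array([ 0.47353621, -0.08205074,  0.0165    , -0.15511363]), np.float64(0.23221357510902862), 75)
8 0.021 (array([ 0.47346921, -0.08657086,  0.021     , -0.15033064]), np.float64(0.22677009108872426), 75)
9 0.0165 (array([ 0.47203375, -0.0864521 ,  0.0165    , -0.09837198]), np.float64(0.23811628936982743), 75)
9 0.021 (array([ 0.47199692, -0.09105361,  0.021     , -0.09994856]), np.float64(0.2659532057280103), 75)
```

The plate dropped about 4 mm onto the spacer when released. I'll lift off and go behind the tab.

Emit:
{"fn": "send_rows", "kwargs": {"rows": [{"x": 0,"y": 0,"z": -0.08,"wx": 0,"wy": 0,"wz": 0,"hand": 1},{"x": 0,"y": 0,"z": -0.14,"wx": 0,"wy": 0,"wz": 0,"hand": 1},{"x": 0,"y": 0,"z": -0.16,"wx": 0,"wy": 0,"wz": 0,"hand": 1},{"x": 0,"y": 0,"z": -0.16,"wx": 0,"wy": 0,"wz": 0,"hand": 1},{"x": -0.15,"y": 0,"z": -0.06,"wx": 0,"wy": 0,"wz": 0,"hand": 0},{"x": -0.25,"y": 0,"z": 0,"wx": 0,"wy": 0,"wz": 0,"hand": -1},{"x": -0.25,"y": 0,"z": 0,"wx": 0,"wy": 0,"wz": 0,"hand": -1},{"x": -0.25,"y": 0,"z": 0,"wx": 0,"wy": 0,"wz": 0,"hand": -1},{"x": -0.2,"y": 0,"z": 0,"wx": 0,"wy": 0,"wz": 0,"hand": -1},{"x": -0.1,"y": 0,"z": 0,"wx": 0,"wy": 0,"wz": 0,"hand": -1}]}}

```text
time: 19.23
tool_pos: [0.4496, -0.2693, 0.0741]
tool_rot: [0.001, 0.751, 0.66, -0.0]
contact_force: [-0.3, -0.2, -0.0]
gripper_width: 0.143
grasp_force: 0.0
```

```bash
python3 go.py .4516 -.2623 .016 82.88; python3 - <<'E'
from h import *
from plant import grab_frame,manip
b=grab_frame("side");t=grab_frame("top");cv2.imwrite("pics/side10.png",b);cv2.imwrite("pics/top10.png",t)
full=[((.032,.045,.005),(-.032,.045,.005)),((.032,-.045,.005),(.032,.045,.005)),((-.032,-.045,.005),(-.032,.045,.005)),((.022,-.03,.005),(-.022,-.03,.005)),((.032,-.045,.005),(.022,-.045,.005)),((-.032,-.045,.005),(-.022,-.045,.005))]
for k,d in(("top",{"top":t}),("side",{"side":b}),("both",{"top":t,"side":b})):
  for fz in(True,False):print(k,fz,fit(d,full,[.473,-.086,.0165,-.124],fz,4))
v=cv2.resize(t[240:310,370:495],(800,448),interpolation=cv2.INTER_CUBIC)
cv2.imwrite("pics/c10.png",np.clip(v*1.3,0,255).astype(np.uint8))
E
```

```text
t 19.23 pos [ 0.4496 -0.2693  0.0741] phi 82.66 F [-0.3 -0.2 -0. ] w 0.143 g 0.0
shift now-axes [0.049 0.007 0.387] target-axes [0.048 0.008 0.387] turn [ 0.001  0.002 -0.005]
top True (array([ 0.47331125, -0.08666168,  0.0165    , -0.10913371]), np.float64(0.41598015869739413), 86)
top False (array([ 0.46803245, -0.08017378,  0.05438312, -0.10634808]), np.float64(0.22747723136154718), 86)
side True (array([ 0.48299465, -0.08100067,  0.0165    , -0.2333823 ]), np.float64(0.34804984148534857), 62)
side False (array([ 0.4882418 ,  0.57307775, -0.61807201, -0.45585958]), np.float64(0.580524178933004), 82)
both True (array([ 0.4733423 , -0.08647885,  0.0165    , -0.09771811]), np.float64(0.6216047569937757), 143)
both False (array([ 0.47252096, -0.08509857,  0.02474416, -0.12413102]), np.float64(0.6059614203887236), 135)
```

View pics/c10.png

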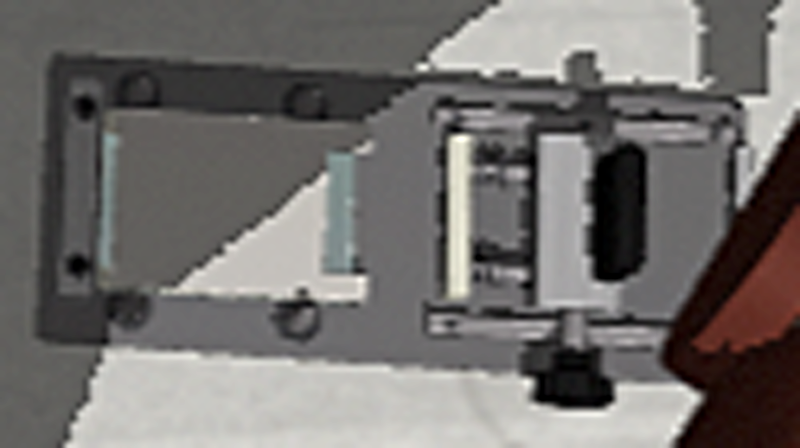

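The plate lies on the spacer between the four pins, notch (crop 340,210) towards the jaw, with a 3–5 mm sliver of spacer showing at the fence (crop 110,190). Next is the tab, at about (466.4,272.8) px.

```bash
python3 - <<'E'
from h import *
c=[.4664,-.1436,0,-.1242]
P=back("top",[(466.4,272.8),(461.9,263),(461.9,284)],.0725);print(P)
d=P[:,:2]-c[:2];a=.1242;print(d@np.array([[np.cos(a),-np.sin(a)],[np.sin(a),np.cos(a)]]).T)
print(place(c,[(0,-.084,0),(0,-.12,0),(0,-.043,0)]))
E
```

```text
[[ 0.4555913  -0.20931089  0.0725    ]
 [ 0.47771423 -0.20177798  0.0725    ]
 [ 0.43170429 -0.19696254  0.0725    ]]
[[-0.00258511 -0.06654372]
 [ 0.01843422 -0.05632823]
 [-0.02781785 -0.05724963]]
[[ 0.455994   -0.22695296  0.        ]
 [ 0.45153429 -0.26267565  0.        ]
 [ 0.46107312 -0.18626877  0.        ]]
```

Emit:
{"fn": "send_rows", "kwargs": {"rows": [{"x": 0,"y": 0,"z": 0.03,"wx": 0,"wy": 0,"wz": -0.005,"hand": -1},{"x": 0,"y": 0,"z": 0.07,"wx": 0,"wy": 0,"wz": 0,"hand": -1},{"x": 0,"y": 0,"z": 0.08,"wx": 0,"wy": 0,"wz": 0,"hand": -1},{"x": 0,"y": 0,"z": 0.08,"wx": 0,"wy": 0,"wz": 0,"hand": -1},{"x": 0,"y": 0,"z": 0.07,"wx": 0,"wy": 0,"wz": 0,"hand": -1},{"x": 0,"y": 0,"z": 0.05,"wx": 0,"wy": 0,"wz": 0,"hand": -1},{"x": 0.05,"y": 0,"z": 0,"wx": 0,"wy": 0,"wz": 0,"hand": -1},{"x": 0.05,"y": 0,"z": 0,"wx": 0,"wy": 0,"wz": 0,"hand": -1},{"x": 0,"y": 0,"z": 0,"wx": 0,"wy": 0,"wz": 0,"hand": -1},{"x": 0,"y": 0,"z": 0,"wx": 0,"wy": 0,"wz": 0,"hand": -1}]}}

```text
time: 20.17
tool_pos: [0.4525, -0.2508, 0.0173]
tool_rot: [0.001, 0.748, 0.663, 0.0]
contact_force: [-0.7, 0.1, 0.2]
gripper_width: 0.001
grasp_force: 0.0
```

```bash
cat > st.py <<'E'
import numpy as np
from plant import manip
s=manip.state();c=np.array([.4664,-.1436]);a=.1242
M=np.array([[np.cos(a),-np.sin(a)],[np.sin(a),np.cos(a)]])
print("t",round(s["time"],2),"tool in cradle",(M@(s["tool_pos"][:2]-c)).round(4),"z",round(s["tool_pos"][2],4),"F cradle xy",(M@s["contact_force"][:2]).round(2),"w",round(s["gripper_width"],3))
E
python3 st.py; python3 go.py .4516 -.2623 .016 82.88
python3 - <<'E'
from h import *
c=[.4664,-.1436,0,-.1242]
P=back("top",[(439.8,275)],.0265);d=P[:,:2]-c[:2];a=.1242;print("bar face",d@np.array([[np.cos(a),-np.sin(a)],[np.sin(a),np.cos(a)]]).T)
E
```

```text
t 20.17 tool in cradle [-0.0005 -0.1081] z 0.0173 F cradle xy [-0.73 -0.02] w 0.001
t 20.17 pos [ 0.4525 -0.2508  0.0173] phi 83.1 F [-0.7  0.1  0.2] w 0.001 g 0.0
shift now-axes [-0.077  0.003  0.008] target-axes [-0.077  0.004  0.008] turn [0.001 0.001 0.005]
bar face [[-0.00397002 -0.01714236]]
```

Emit:
{"fn": "send_rows", "kwargs": {"rows": [{"x": 0.025,"y": 0,"z": 0,"wx": 0,"wy": 0,"wz": 0.005,"hand": -1},{"x": 0.025,"y": 0,"z": 0,"wx": 0,"wy": 0,"wz": 0,"hand": -1},{"x": 0.025,"y": 0,"z": 0,"wx": 0,"wy": 0,"wz": 0,"hand": -1},{"x": 0.025,"y": 0,"z": 0,"wx": 0,"wy": 0,"wz": 0,"hand": -1},{"x": 0.025,"y": 0,"z": 0,"wx": 0,"wy": 0,"wz": 0,"hand": -1},{"x": 0.025,"y": 0,"z": 0,"wx": 0,"wy": 0,"wz": 0,"hand": -1},{"x": 0.025,"y": 0,"z": 0,"wx": 0,"wy": 0,"wz": 0,"hand": -1},{"x": 0.025,"y": 0,"z": 0,"wx": 0,"wy": 0,"wz": 0,"hand": -1},{"x": 0.025,"y": 0,"z": 0,"wx": 0,"wy": 0,"wz": 0,"hand": -1},{"x": 0.025,"y": 0,"z": 0,"wx": 0,"wy": 0,"wz": 0,"hand": -1}]}}

```text
time: 21.0
tool_pos: [0.4566, -0.2136, 0.0167]
tool_rot: [0.0, 0.75, 0.661, -0.0]
contact_force: [-0.4, -1.5, 0.1]
gripper_width: -0.0
grasp_force: 0.5
```

```bash
python3 st.py
```

```text
t 21.0 tool in cradle [-0.0011 -0.0707] z 0.0167 F cradle xy [-0.2 -1.5] w -0.0
```

Emit:
{"fn": "send_rows", "kwargs": {"rows": [{"x": 0.015,"y": 0,"z": 0,"wx": 0,"wy": 0,"wz": 0,"hand": -1},{"x": 0.01,"y": 0,"z": 0,"wx": 0,"wy": 0,"wz": 0,"hand": -1},{"x": 0.01,"y": 0,"z": 0,"wx": 0,"wy": 0,"wz": 0,"hand": -1},{"x": 0.01,"y": 0,"z": 0,"wx": 0,"wy": 0,"wz": 0,"hand": -1},{"x": 0.01,"y": 0,"z": 0,"wx": 0,"wy": 0,"wz": 0,"hand": -1},{"x": 0.01,"y": 0,"z": 0,"wx": 0,"wy": 0,"wz": 0,"hand": -1},{"x": 0.01,"y": 0,"z": 0,"wx": 0,"wy": 0,"wz": 0,"hand": -1},{"x": 0.01,"y": 0,"z": 0,"wx": 0,"wy": 0,"wz": 0,"hand": -1},{"x": 0,"y": 0,"z": 0,"wx": 0,"wy": 0,"wz": 0,"hand": -1},{"x": 0,"y": 0,"z": 0,"wx": 0,"wy": 0,"wz": 0,"hand": -1}]}}

```text
time: 21.83
tool_pos: [0.4582, -0.2009, 0.0165]
tool_rot: [-0.0, 0.75, 0.661, 0.0]
contact_force: [0.8, -0.2, 0.4]
gripper_width: 0.002
grasp_force: 0.0
```

```bash
python3 st.py; python3 - <<'E'
from plant import grab_frame
import cv2
cv2.imwrite("pics/top11.png",grab_frame("top"))
E
```

```text
t 21.83 tool in cradle [-0.001  -0.0579] z 0.0165 F cradle xy [ 0.78 -0.14] w 0.002
```

```bash
cat > prof.py <<'E'
import sys
from h import *
from plant import grab_frame
n=sys.argv[1]; im=cv2.imread(n) if len(sys.argv)>2 else grab_frame("top")
cv2.imwrite(n,im);c=[.4664,-.1436,0,-.1242]
ys=np.arange(-.05,.116,.002)
for z,x in((.0265,0.),(.0265,.012),(.0215,-.027)):
    P=proj("top",place(c,[(x,y,z) for y in ys])).astype(np.float32)
    v=cv2.remap(cv2.cvtColor(im,cv2.COLOR_BGR2GRAY),P[None,:,0],P[None,:,1],cv2.INTER_LINEAR)[0]
    print(z,x," ".join(f"{round(y*1000)}:{k}" for y,k in zip(ys,v)))
E
python3 prof.py pics/top10.png old; python3 prof.py pics/top11.png old
```

```text
0.0265 0.0 -50:121 -48:75 -46:30 -44:38 -42:60 -40:87 -38:84 -36:83 -34:83 -32:83 -30:82 -28:80 -26:87 -24:123 -22:176 -20:170 -18:157 -16:70 -14:40 -12:67 -10:86 -8:83 -6:83 -4:83 -2:84 0:84 2:84 4:84 6:84 8:84 10:84 12:83 14:80 16:87 18:106 20:108 22:105 24:108 26:121 28:145 30:152 32:149 34:149 36:152 38:152 40:129 42:90 44:66 46:71 48:73 50:74 52:74 54:74 56:73 58:74 60:75 62:75 64:73 66:73 68:75 70:75 72:74 74:75 76:74 78:74 80:74 82:74 84:73 86:75 88:74 90:74 92:74 94:74 96:74 98:74 100:73 102:91 104:101 106:64 108:62 110:67 112:65 114:67
0.0265 0.012 -50:129 -48:84 -46:23 -44:43 -42:84 -40:83 -38:77 -36:63 -34:67 -32:74 -30:70 -28:67 -26:68 -24:99 -22:159 -20:170 -18:162 -16:101 -14:61 -12:84 -10:83 -8:84 -6:83 -4:83 -2:83 0:83 2:83 4:83 6:82 8:82 10:83 12:83 14:82 16:88 18:101 20:109 22:106 24:109 26:124 28:129 30:70 32:68 34:71 36:73 38:73 40:74 42:74 44:74 46:74 48:74 50:74 52:74 54:74 56:74 58:74 60:74 62:75 64:74 66:74 68:74 70:74 72:74 74:74 76:74 78:74 80:74 82:75 84:75 86:74 88:73 90:73 92:74 94:73 96:74 98:73 100:77 102:96 104:104 106:68 108:46 110:66 112:66 114:64
0.
[... 1556 characters left out ...]
76:74 78:74 80:74 82:74 84:74 86:75 88:74 90:74 92:74 94:74 96:74 98:74 100:76 102:92 104:102 106:69 108:46 110:67 112:66 114:66
0.0215 -0.027 -50:53 -48:53 -46:54 -44:55 -42:56 -40:57 -38:58 -36:57 -34:47 -32:25 -30:10 -28:15 -26:10 -24:11 -22:17 -20:30 -18:44 -16:64 -14:83 -12:87 -10:86 -8:85 -6:84 -4:85 -2:84 0:82 2:90 4:123 6:162 8:154 10:127 12:95 14:146 16:159 18:151 20:150 22:150 24:151 26:152 28:152 30:154 32:158 34:157 36:154 38:152 40:150 42:150 44:150 46:150 48:150 50:149 52:149 54:150 56:149 58:150 60:150 62:149 64:149 66:150 68:149 70:149 72:152 74:154 76:147 78:109 80:65 82:68 84:72 86:73 88:74 90:75 92:74 94:74 96:73 98:76 100:76 102:78 104:73 106:55 108:36 110:27 112:9 114:13
```

Emit:
{"fn": "send_rows", "kwargs": {"rows": [{"x": 0.01,"y": 0,"z": 0,"wx": 0,"wy": 0,"wz": 0,"hand": -1},{"x": 0.01,"y": 0,"z": 0,"wx": 0,"wy": 0,"wz": 0,"hand": -1},{"x": 0.01,"y": 0,"z": 0,"wx": 0,"wy": 0,"wz": 0,"hand": -1},{"x": 0.01,"y": 0,"z": 0,"wx": 0,"wy": 0,"wz": 0,"hand": -1},{"x": 0.01,"y": 0,"z": 0,"wx": 0,"wy": 0,"wz": 0,"hand": -1},{"x": 0,"y": 0,"z": 0,"wx": 0,"wy": 0,"wz": 0,"hand": -1},{"x": 0,"y": 0,"z": 0,"wx": 0,"wy": 0,"wz": 0,"hand": -1},{"x": 0,"y": 0,"z": 0,"wx": 0,"wy": 0,"wz": 0,"hand": -1},{"x": 0,"y": 0,"z": 0,"wx": 0,"wy": 0,"wz": 0,"hand": -1},{"x": 0,"y": 0,"z": 0,"wx": 0,"wy": 0,"wz": 0,"hand": -1}]}}

```text
time: 22.72
tool_pos: [0.459, -0.1937, 0.0165]
tool_rot: [-0.0, 0.75, 0.661, 0.0]
contact_force: [0.4, -1.4, -1.2]
gripper_width: 0.001
grasp_force: 0.7
```

```bash
python3 st.py; python3 prof.py pics/top12.png
```

```text
t 22.72 tool in cradle [-0.0011 -0.0506] z 0.0165 F cradle xy [ 0.56 -1.34] w 0.001
0.0265 0.0 -50:36 -48:36 -46:37 -44:36 -42:37 -40:39 -38:38 -36:21 -34:13 -32:14 -30:15 -28:12 -26:9 -24:16 -22:70 -20:125 -18:133 -16:133 -14:131 -12:101 -10:54 -8:33 -6:58 -4:88 -2:85 0:83 2:83 4:83 6:78 8:80 10:115 12:175 14:171 16:157 18:80 20:82 22:104 24:109 26:107 28:106 30:105 32:116 34:143 36:150 38:150 40:149 42:149 44:150 46:153 48:158 50:144 52:77 54:67 56:71 58:73 60:73 62:74 64:74 66:73 68:74 70:75 72:74 74:74 76:74 78:74 80:74 82:74 84:75 86:75 88:74 90:74 92:74 94:74 96:74 98:75 100:74 102:74 104:74 106:74 108:70 110:65 112:65 114:67
0.0265 0.012 -50:37 -48:38 -46:38 -44:39 -42:33 -40:13 -38:12 -36:14 -34:14 -32:12 -30:10 -28:24 -26:81 -24:134 -22:134 -20:129 -18:130 -16:134 -14:132 -12:105 -10:45 -8:24 -6:50 -4:80 -2:74 0:69 2:67 4:65 6:68 8:71 10:108 12:165 14:169 16:156 18:95 20:81 22:111 24:108 26:107 28:106 30:104 32:113 34:139 36:150 38:129 40:96 42:86 44:70 46:73 48:74 50:74 52:74 54:74 56:75 58:74 60:74 62:75 64:73 66:73 68:73 70:74 72:73 74:74 76:75 78:74 80:73 82:74 84:75 86:74 88:73 90:73 92:74 94:75 96:75 98:74 100:74 102:75 104:73 106:67 108:64 110:66 112:65 114:65
0.0215 -0.027 -50:35 -48:39 -46:52 -44:53 -42:53 -40:52 -38:53 -36:54 -34:55 -32:55 -30:57 -28:58 -26:50 -24:20 -22:12 -20:12 -18:13 -16:11 -14:13 -12:23 -10:39 -8:55 -6:84 -4:85 -2:84 0:85 2:84 4:84 6:84 8:96 10:132 12:147 14:139 16:121 18:123 20:141 22:152 24:151 26:152 28:154 30:156 32:157 34:157 36:154 38:151 40:150 42:150 44:149 46:149 48:150 50:150 52:149 54:149 56:149 58:150 60:149 62:149 64:149 66:149 68:149 70:150 72:151 74:152 76:155 78:150 80:111 82:71 84:69 86:72 88:73 90:74 92:74 94:75 96:75 98:73 100:74 102:75 104:74 106:65 108:46 110:27 112:11 114:12
```

Emit:
{"fn": "send_rows", "kwargs": {"rows": [{"x": 0.01,"y": 0,"z": 0,"wx": 0,"wy": 0,"wz": 0,"hand": -1},{"x": 0.01,"y": 0,"z": 0,"wx": 0,"wy": 0,"wz": 0,"hand": -1},{"x": 0.01,"y": 0,"z": 0,"wx": 0,"wy": 0,"wz": 0,"hand": -1},{"x": 0.005,"y": 0,"z": 0,"wx": 0,"wy": 0,"wz": 0,"hand": -1},{"x": 0,"y": 0,"z": 0,"wx": 0,"wy": 0,"wz": 0,"hand": -1},{"x": 0,"y": 0,"z": 0,"wx": 0,"wy": 0,"wz": 0,"hand": -1},{"x": 0,"y": 0,"z": 0,"wx": 0,"wy": 0,"wz": 0,"hand": -1},{"x": 0,"y": 0,"z": 0,"wx": 0,"wy": 0,"wz": 0,"hand": -1},{"x": 0,"y": 0,"z": 0,"wx": 0,"wy": 0,"wz": 0,"hand": -1},{"x": 0,"y": 0,"z": 0,"wx": 0,"wy": 0,"wz": 0,"hand": -1}]}}

```text
time: 23.6
tool_pos: [0.4596, -0.1892, 0.0166]
tool_rot: [0.0, 0.75, 0.661, -0.001]
contact_force: [-1.0, -5.3, -2.5]
gripper_width: -0.001
grasp_force: 2.7
```

```bash
python3 st.py; python3 prof.py pics/top13.png | cut -c1-560
```

```text
t 23.6 tool in cradle [-0.0011 -0.0461] z 0.0166 F cradle xy [-0.37 -5.41] w -0.001
0.0265 0.0 -50:39 -48:36 -46:36 -44:38 -42:37 -40:37 -38:38 -36:38 -34:39 -32:35 -30:22 -28:11 -26:14 -24:13 -22:11 -20:7 -18:34 -16:87 -14:125 -12:136 -10:133 -8:115 -6:65 -4:29 -2:51 0:80 2:85 4:83 6:79 8:84 10:119 12:174 14:169 16:158 18:80 20:80 22:103 24:108 26:107 28:106 30:105 32:117 34:145 36:151 38:150 40:149 42:149 44:150 46:152 48:155 50:146 52:93 54:70 56:69 58:72 60:73 62:73 64:74 66:75 68:74 70:73 72:74 74:74 76:74 78:74 80:75 82:73 84:73 86:74 88:74 90:75 92:74 94:74 96:74 98:74 100:73 102:74 104:74 106:74 108:70 110:66 112:65 114:67
0.0265 0.012 -50:37 -48:37 -46:37 -44:36 -42:37 -40:38 -38:37 -36:31 -34:19 -32:13 -30:14 -28:13 -26:10 -24:6 -22:41 -20:98 -18:129 -16:132 -14:129 -12:132 -10:134 -8:121 -6:56 -4:37 -2:58 0:68 2:65 4:59 6:60 8:67 10:105 12:171 14:170 16:155 18:94 20:81 22:111 24:107 26:106 28:106 30:104 32:112 34:135 36:151 38:151 40:129 42:90 44:84 46:71 48:73 50:74 52:74 54:74 56:74 58:74 60:74 62:74 64:74 66:74 68:74 70:74 72:74 74:74 76:75 78:73 80:75 82:74 84:73 86:74 88:75 90:75 92:74 94:73 96:74 98:75 100:74 102:75 104:73 106:67 108:64 110:65 112:64 114:65
0.0215 -0.027 -50:40 -48:39 -46:35 -44:35 -42:43 -40:52 -38:52 -36:51 -34:52 -32:53 -30:53 -28:54 -26:56 -24:56 -22:56 -20:39 -18:18 -16:10 -14:13 -12:12 -10:10 -8:16 -6:32 -4:51 -2:78 0:88 2:85 4:84 6:84 8:97 10:133 12:146 14:141 16:124 18:125 20:142 22:153 24:151 26:151 28:153 30:155 32:160 34:164 36:159 38:151 40:150 42:149 44:149 46:150 48:150 50:150 52:149 54:149 56:149 58:148 60:149 62:148 64:149 66:147 68:148 70:149 72:150 74:151 76:153 78:149 80:111 82:71 84:70 86:72 88:73 90:73 92:74 94:74 96:73 98:74 100:75 102:75 104:74 106:64 108:45 110:27 11
```

Emit:
{"fn": "send_rows", "kwargs": {"rows": [{"x": 0.01,"y": 0,"z": 0,"wx": 0,"wy": 0,"wz": 0,"hand": -1},{"x": 0.01,"y": 0,"z": 0,"wx": 0,"wy": 0,"wz": 0,"hand": -1},{"x": 0.008,"y": 0,"z": 0,"wx": 0,"wy": 0,"wz": 0,"hand": -1},{"x": 0.004,"y": 0,"z": 0,"wx": 0,"wy": 0,"wz": 0,"hand": -1},{"x": 0,"y": 0,"z": 0,"wx": 0,"wy": 0,"wz": 0,"hand": -1},{"x": 0,"y": 0,"z": 0,"wx": 0,"wy": 0,"wz": 0,"hand": -1},{"x": 0,"y": 0,"z": 0,"wx": 0,"wy": 0,"wz": 0,"hand": -1},{"x": 0,"y": 0,"z": 0,"wx": 0,"wy": 0,"wz": 0,"hand": -1},{"x": 0,"y": 0,"z": 0,"wx": 0,"wy": 0,"wz": 0,"hand": -1},{"x": 0,"y": 0,"z": 0,"wx": 0,"wy": 0,"wz": 0,"hand": -1}]}}

```text
time: 24.48
tool_pos: [0.4601, -0.1853, 0.0166]
tool_rot: [0.001, 0.75, 0.662, -0.001]
contact_force: [-1.1, -8.2, -2.4]
gripper_width: -0.001
grasp_force: 4.3
```

```bash
python3 st.py; python3 prof.py pics/top14.png | cut -c1-600; python3 st.py
```

```text
t 24.48 tool in cradle [-0.0011 -0.0422] z 0.0166 F cradle xy [-0.05 -8.32] w -0.001
0.0265 0.0 -50:7 -48:19 -46:34 -44:39 -42:37 -40:37 -38:37 -36:37 -34:37 -32:37 -30:38 -28:38 -26:30 -24:13 -22:11 -20:11 -18:11 -16:7 -14:30 -12:78 -10:123 -8:137 -6:134 -4:124 -2:52 0:32 2:45 4:71 6:82 8:84 10:118 12:173 14:170 16:158 18:80 20:82 22:104 24:108 26:107 28:106 30:104 32:108 34:131 36:147 38:149 40:148 42:148 44:149 46:149 48:151 50:155 52:146 54:98 56:70 58:70 60:73 62:74 64:75 66:74 68:74 70:74 72:75 74:74 76:74 78:74 80:74 82:74 84:73 86:74 88:74 90:74 92:74 94:74 96:73 98:74 100:74 102:74 104:74 106:74 108:70 110:66 112:65 114:67
0.0265 0.012 -50:34 -48:38 -46:37 -44:37 -42:37 -40:37 -38:37 -36:38 -34:38 -32:36 -30:27 -28:12 -26:13 -24:14 -22:13 -20:7 -18:35 -16:88 -14:127 -12:133 -10:129 -8:132 -6:134 -4:119 -2:46 0:29 2:51 4:63 6:60 8:65 10:104 12:170 14:171 16:155 18:94 20:81 22:111 24:106 26:107 28:106 30:103 32:112 34:134 36:149 38:153 40:152 42:135 44:78 46:69 48:71 50:73 52:74 54:74 56:75 58:75 60:74 62:73 64:73 66:75 68:74 70:74 72:74 74:74 76:74 78:74 80:73 82:73 84:74 86:74 88:74 90:73 92:73 94:74 96:74 98:73 100:74 102:74 104:73 106:67 108:64 110:65 112:64 114:65
0.0215 -0.027 -50:38 -48:39 -46:40 -44:38 -42:37 -40:35 -38:36 -36:44 -34:50 -32:50 -30:51 -28:52 -26:52 -24:52 -22:53 -20:55 -18:56 -16:46 -14:25 -12:10 -10:11 -8:14 -6:14 -4:16 -2:38 0:66 2:84 4:86 6:84 8:97 10:132 12:146 14:140 16:124 18:125 20:141 22:152 24:151 26:151 28:153 30:153 32:159 34:164 36:159 38:151 40:149 42:149 44:149 46:150 48:150 50:150 52:149 54:149 56:149 58:149 60:149 62:149 64:149 66:149 68:149 70:149 72:150 74:151 76:153 78:148 80:110 82:72 84:70 86:72 88:73 90:74 92:74 94:75 96:74 98:74 100:74 102:75 104:74 106:65 108:46 110:26 112:10 114:11
t 24.53 tool in cradle [-0.001  -0.0422] z 0.0167 F cradle xy [-0.48 -9.47] w -0.003
```

```bash
python3 -c "
from plant import job_done
print(job_done())"
```

```text
the job is handed in; nothing more can be done
None
```

The job is handed in: the notched plate is on the spacer plate, notch towards the jaw, with no gap left at the fence in the top view. The arm is holding the jaw by its tab at about 8–9 N, with the pressure bar about 10 mm in; the first grasp closed above the plate without moving it.

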